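# Emergency lid release of a microcentrifuge

### The arm

A 6-joint arm with a two-finger parallel gripper is mounted at the origin on the work surface. World frame = base frame: x ahead of the robot, y to its left, z up, the work surface at z = 0. Lengths are in m, angles in rad, forces in N, time in s.
With the tool pointing down it reaches from about 0.4 to 0.825 m from the base axis. Payload 7 kg.
Tool frame: the origin (TCP) lies midway between the tips of the shut fingers; the grasp point (between the pads) lies 19 mm behind it; z points along the fingers, y is the line along which they close (so a half turn about z gives the same grasp; the last joint's range is limited). The gripper opens to 88 mm and grips with 3 to 60 N. Pads are 19 mm wide; open, the fingers measure 130 mm over their backs; the gripper's body (78 mm by 193 mm) begins 47 mm behind the grasp point.
Start: joints at [-0.949, 0.359, 0.012, 0, -1.224, -0.288], TCP at [0.221, -0.638, 0.227] pointing down, gripper open.
Joint ranges: [-3.07, 3.07], [-1.43, 2.12], [-1.02, 1.25], [-3.03, 1.67], [-3.05, -0], [-3.03, 3.03]. Speed limits (rad/s): [2.39, 2.39, 3.01, 3.14, 3.14, 3.14].

### API

Orientations are given as [roll, pitch, yaw] about the fixed x, y, z axes, in that order (R = Rz(yaw) Ry(pitch) Rx(roll)).
In Python, from station import get_state, grab_frame, calibration, job_done, boxes_of, regions_of, spot_point gives the robot as it stands. The module is installed in compiled form; this text tells all that it offers.
- The arm moves only by the tool arm_command, never from a script. Its argument "commands" is a list of rows, each an object of numbers: "tx", "ty", "tz": the shift along the tool's x, y, z each as a share of 25 cm, from -1 to 1; "twist": the turn about the tool's z as a share of 180 degrees, from -1 to 1. A call has exactly 8 rows; each row is the pose to reach, as a shift and turn from the pose commanded when the call began, along the tool's axes at that moment, turning the shorter way round; what a row does not reach only later rows make up. A row lasts 1/12 s, in which the tool goes at most 41.7 mm and 7.16 degrees, less where a joint would pass 70% of its speed; a pose out of reach is approached as far as the arm can. A call with a number of a shift or a turn outside -1 to 1 is refused whole. A call with a gripper value outside its range is refused whole. "claw" is the opening, from 0 (shut) to 1 (fully open), set as the call begins (left out, the last holds). The fingers move at their own pace and stop on an object; "grip_force" is the grip in N (left out, the last holds). Time passes only in rows, so rows that repeat a pose let the fingers close, or fill a call up. It gives the time, the measured TCP pose, the force, the opening and the grip force at its end, in the units of the state.
- get_state(): the state, without advancing time (a new reading comes with each control period).
- grab_frame(name): name is "scene" or "top"; returns the picture (420x560x3 uint8, red, green, blue); there is no depth.
- calibration(name): a dict with "camera_matrix" (3x3 intrinsics, pixels), "extrinsics" (4x4, takes a point from camera to world coordinates). Camera axes: x right, y down, z forward; pixel columns grow to the right and rows downward; lengths in m; the calibration is good to about 2 mm. A picture is of the moment at which its call begins. calibration takes no time and is no camera call.
- job_done(): hands the job in; it is judged then, once.
Trained networks look in the newest picture that a camera, given by its name, has taken for a name from the list of things; names that differ only in an ending like _2 or _b are one class to them, and where a whole thing is asked for, a point or a joint stands for the part that bears it (a point fixed in the world has none). Each returns a list of dicts, best first, with "score" (0 to 1); they miss things now and then, are a little off and sometimes report something else, mostly with a low value. They report only what shows in the picture. A call takes as long as a camera call.
- boxes_of(query, camera): "rect" ([left, top, right, bottom] in pixels, round what is visible of it).
- regions_of(query, camera): "region" (420x560 bool, what is visible of it) and "rect" ([left, top, right, bottom] in pixels, round what is visible of it).
- spot_point(query, camera): "uv" ([column, row] in pixels: a listed point, or the origin of a listed thing).
The state is a dict: "t": time; "q": joint angles; "qd": joint speeds; "joint_efforts": joint torques, N m; "eef_pos": TCP position; "ee_rot": TCP orientation; "force": force on the tool from outside, world axes, zero at the start; "moment": the same for the moment, N m; "width": finger opening in m; "gripper_force": force on a finger pad.
Only numpy, scipy, OpenCV 4.12 (cv2) and the standard library are available. Lean on these libraries where they do the work, as an engineer would, in place of code of your own. Each camera call takes 0.05 s, during which the arm holds its last target. There are 200 camera calls.

### The job

A power cut has left the samples locked in the microcentrifuge, its rotor now at rest. First switch it off at the mains rocker on its sloping front panel, then take the release key from the accessory block and push its rod straight in through the slot in that panel until the hidden latch lets the lid spring up. Put the key back in its well in the block, lift the lid until it stands wide open by itself, and leave the rotor wrench, tube rack, tip box and bottle where they are.

Things in the scene. Friction and masses are not known exactly. Their poses are not given: they have to be found in the camera images.
- centrifuge: Fixed white microcentrifuge, 250 deep (x) x 220 wide (y) x 130 mm high, clear round window in its lid. Origin: centre of its underside; x runs from its front (towards the robot) to its back, z up. Above a 50 mm upright foot its grey front panel slopes back at 40 degrees from horizontal, from x -125, z 50 up to x -55, z 110. On the panel: mains rocker at y -62, slot at y +55.
- slot (a point): Centre of the mouth of the slot in the front panel: 9 mm wide (machine's y), 18 mm long (along the slope), bevelled 2 mm; panel 5 mm thick. The frame's z points straight out of the panel (40 degrees from vertical), x up the slope, y to the machine's left. Push the rod along minus z: the hidden tab (24 x 22 mm, sprung, 2 to 10 N) lies 41 mm below the mouth and frees the lid 6 to 7 mm further in.
- latch (a joint): Turn of the sprung latch pawl with the hidden tab: 0 at rest, holding the lid; about 0.027 rad per mm of push on the tab; frees the lid at about 0.15; stop at 0.34 (12 mm of push); springs back when let go.
- mains (a joint): Black mains rocker on the front panel, 36 mm long (along the slope) x 23 mm wide, pivoting at its middle like a seesaw: 0 = on (end of the lower half stands 12 mm off the panel), 0.4 = off (lower half lies parallel to the panel, 5 mm above it; upper half proud). Friction holds it wherever it is left; about 3 N on the lower half turns it.
- mains_low (a point): Middle of the face of the rocker's lower half (18 mm long), the half to press in, straight towards the panel. It moves with the rocker.
- lid (a joint): Lid angle: 0 shut and latched; about 0.18 once the latch is freed and two spring pins have pushed it up; 1.4 fully back. A friction hinge holds it anywhere above about 0.5 rad; below that it sinks back onto the pins. About 3 N at the lip lifts it.
- lid_hinge (a point): Middle of the lid's hinge axis (along the machine's y) at the back of the machine, 120 mm above the bench; fixed to the machine.
- lid_lip (a point): Middle of the lower front edge of the lid's grey finger tongue (90 mm wide, 8 mm thick), which stands out 25 mm in front of the lid over the sloping panel. With the lid shut it lies 193 mm in front of the hinge axis and 6 mm lower. Lift it from below. The lid slab behind it is 18 mm thick and 210 mm wide; its underside is 2 mm lower than the tongue's.
- block: Fixed white accessory block 70 (x) x 140 (y) x 85 mm high with two open wells 12 mm square at y -35 and y +35 mm, bevelled 2 mm. Origin: centre of its underside. One well holds the key, the other the wrench, either way round.
- key: Emergency release key standing in a well: flat black handle 14 thick (x) x 26 wide (y) x 48 high (z) on a steel rod 5 mm thick, 75 mm long, with a rounded end; about 50 g. Origin: middle of the handle's underside, where the rod begins; z up along the handle, rod along -z. In the block the handle's underside rests on the block's top, 85 mm above the bench.
- key_tip (a point): Rounded free end of the key's rod, 75 mm below the handle's underside.
- wrench: Rotor wrench in the other well: steel T-shape, 9 mm shaft with a 64 mm crossbar 46 mm above the block's top. Not used. Origin: underside of its collar on the block's top.
- rack: White tube rack 105 x 205 x 53 mm with capped tubes up to 76 mm. Bystander. Origin: centre of its underside.
- tipbox: Pipette tip box 85 x 122 x 93 mm, blue with a clear hood. Bystander. Origin: centre of its underside.
- flask: Glass bottle 72 mm across, 160 mm high, with cap. Bystander. Origin: centre of its underside.

How it is judged:
By the outcome, as a careful person would: the job done as asked, in the order asked, and still so for the second after the job is handed in, with the robot touching nothing.
It also fails if it takes over 67 s, if anything falls off the work surface, if the arm or the gripper's body presses on something with over 40 N, if the wrist force passes 120 N, or if a joint passes its speed limit or range.

## Working session

There is one attempt and no reset: what is moved stays moved. The work goes in short steps, Python scripts to look and compute and a tool call to move; the robot and the scene stay as the last step left them, time stands still between calls to the robot, and variables do not carry over. Pictures are saved under pics/ and viewed, at most 10 in all, crops included, and the job is handed in when it is done.

Besides the shell and the picture viewer there is one more tool, called after "Request:" as a command line: name --argument value ..., lists and objects as JSON in quotes. arm_command: Moves the arm, as the interface text tells. Shift numbers are shares of 25 cm and turn numbers shares of 180 degrees, none past 1 either way. Its arguments: {"type":"object","properties":{"commands":{"type":"array"},"claw":{"type":"number"},"grip_force":{"type":"number"}},"required":["commands"]}

```bash
mkdir -p pics; cat > h.py <<'E'
import numpy as np, cv2
from station import *
from scipy.spatial.transform import Rotation as R
def ray(uv,cam):
    c=calibration(cam);K=np.array(c["camera_matrix"]);E=np.array(c["extrinsics"])
    d=E[:3,:3]@np.linalg.solve(K,[uv[0],uv[1],1.]);return E[:3,3],d/np.linalg.norm(d)
def atz(uv,cam,z):
    o,d=ray(uv,cam);return o+d*(z-o[2])/d[2]
def tri(a,b):
    o1,d1=ray(a,"scene");o2,d2=ray(b,"top")
    s=np.linalg.lstsq(np.c_[d1,-d2],o2-o1,rcond=None)[0]
    p,q=o1+s[0]*d1,o2+s[1]*d2;return (p+q)/2,np.linalg.norm(p-q)
def proj(p,cam):
    c=calibration(cam);K=np.array(c["camera_matrix"]);E=np.array(c["extrinsics"])
    x=K@(E[:3,:3].T@(np.array(p)-E[:3,3]));return x[:2]/x[2]
def save(cam,n):
    f=grab_frame(cam);cv2.imwrite(f"pics/{n}.png",f[:,:,::-1]);return f
def shift(p):  # tool-axis shares to world p
    s=get_state();r=rot(s);return r.T@(np.array(p)-s["eef_pos"])/.25
def rot(s):
    return R.from_euler("xyz",s["ee_rot"]).as_matrix() if np.size(s["ee_rot"])==3 else np.array(s["ee_rot"])
E
python3 - <<'E'
from h import *
a=save("scene","s0");b=save("top","t0")
cv2.imwrite("pics/both0.png",np.vstack([a,b])[:,:,::-1]) if 0 else None
s=get_state();print(s)
for c in("scene","top"):print(np.round(calibration(c)["extrinsics"],3).tolist())
for n in["centrifuge","slot","mains_low","lid_hinge","lid_lip","block","key","key_tip","wrench","rack","tipbox","flask"]:
    u=spot_point(n,"scene");v=spot_point(n,"top")
    print(n,[(np.round(x["uv"],1).tolist(),round(x["score"],2)) for x in u[:2]],[(np.round(x["uv"],1).tolist(),round(x["score"],2)) for x in v[:2]],end=" ")
    if u and v:p,e=tri(u[0]["uv"],v[0]["uv"]);print(p.round(4),round(e,4))
    else:print()
E
```

```text
{'t': 0.1, 'q': array([-9.48918755e-01,  3.59317923e-01,  1.11967275e-02, -3.19643143e-04,
       -1.22409098e+00, -2.88109012e-01]), 'qd': array([ 0.00072657, -0.00149853,  0.00310672,  0.00328651,  0.00175191,
       -0.0011156 ]), 'joint_efforts': array([ 4.32080069e-04, -5.84161878e+01,  2.93750685e+01,  7.01543033e+00,
        1.01429559e-02, -8.60570026e-05]), 'eef_pos': array([ 0.22098905, -0.63736222,  0.22573278]), 'ee_rot': array([ 3.14014977e+00, -1.14219814e-04, -2.80793284e+00]), 'force': array([-0.76595994, -0.63936848, -0.05385596]), 'moment': array([-0.00618173, -0.00313674,  0.00078554]), 'gripper_force': 0.0, 'width': 0.08748608927796393}
[[0.165, 0.827, -0.538, 1.066], [0.986, -0.147, 0.076, 0.021], [-0.016, -0.543, -0.839, 0.922], [0.0, 0.0, 0.0, 1.0]]
[[0.015, -0.998, 0.066, 0.452], [-1.0, -0.016, -0.018, 0.09], [0.019, -0.066, -0.998, 1.399], [0.0, 0.0, 0.0, 1.0]]
centrifuge [([271.9, 237.2], 0.65)] [([274.0, 201.4], 0.67)] [0.5725 0.0673 0.0083] 0.0099
slot [([282.1, 191.4], 0.67), ([400.6, 167.1], 0.44)] [([248.2, 230.8], 0.89), ([176.9, 191.1], 0.53)] [0.4742 0.1293 0.0702] 0.0232
mains_low [([243.7, 189.5], 0.39)] [([288.8, 233.0], 0.56)] [0.4701 0.0177 0.0996] 0.0019
lid_hinge [([269.0, 256.7], 0.72)] [([280.2, 159.0], 0.68)] [0.687  0.0498 0.1308] 0.0028
lid_lip [] [([270.4, 226.2], 0.73)] 
block [([147.8, 234.0], 0.6)] [] 
key [([124.5, 221.7], 0.49)] [([393.2, 223.5], 0.43)] [ 0.5038 -0.2967  0.0827] 0.0054
key_tip [] [] 
wrench [([149.4, 208.8], 0.71)] [([370.2, 226.8], 0.56)] [ 0.4923 -0.224   0.1064] 0.0009
rack [([404.3, 165.8], 0.94), ([144.5, 234.4], 0.32)] [([135.0, 253.7], 0.8)] [0.399  0.5022 0.004 ] 0.0033
tipbox [([163.6, 313.7], 0.61)] [([360.3, 152.5], 0.62)] [ 0.7349 -0.2146  0.0125] 0.0009
flask [([384.8, 232.3], 0.9)] [([179.9, 190.7], 0.81)] [ 0.6043  0.3717 -0.0032] 0.0116
```

```bash
python3 - <<'E'
import cv2
a=cv2.imread("pics/s0.png");b=cv2.imread("pics/t0.png")
cv2.imwrite("pics/s0b.png",cv2.resize(a[120:345,90:390],(800,600),interpolation=cv2.INTER_CUBIC))
cv2.imwrite("pics/t0b.png",cv2.resize(b[105:330,140:440],(800,600),interpolation=cv2.INTER_CUBIC))
E
```

```text
(no output)
```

View pics/s0b.png

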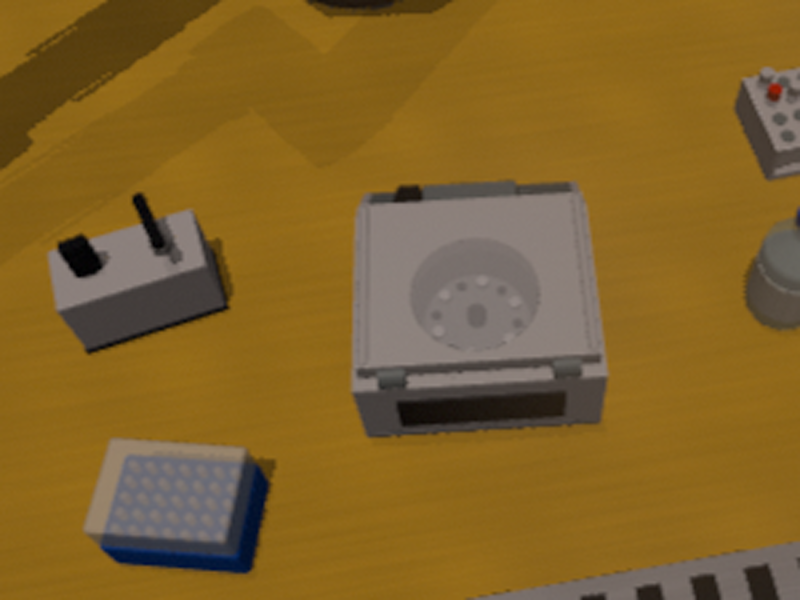

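View pics/t0b.png

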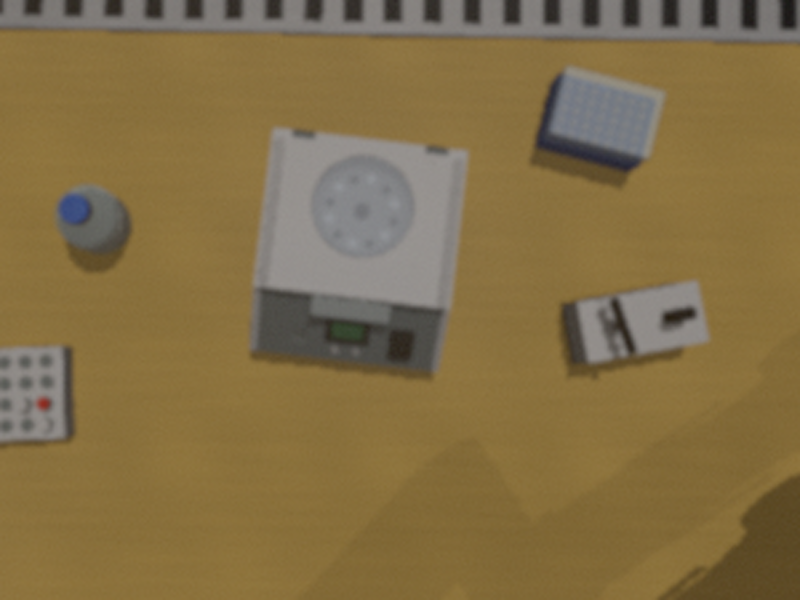

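The scene view looks from behind. The key is the handle at crop (80,255), at the outer end of the block, and the wrench is at (155,225). In the top crop the centrifuge panel spans (252,352) to (434,375), with the rocker at (400,345). Next I fit the poses.

```bash
cat > fit.py <<'E'
from h import *
from scipy.optimize import least_squares
C=lambda u,v,cam:((u/800*300-.5+.19+(90 if cam=="scene" else 140)),(v/600*225-.3+(120 if cam=="scene" else 105)))
def fit(feats,x0):
    def w(x,p):
        c,s=np.cos(x[2]),np.sin(x[2]);p=np.array(p)/1e3
        return [x[0]+c*p[0]-s*p[1],x[1]+s*p[0]+c*p[1],p[2]]
    f=lambda x:np.concatenate([proj(w(x,p),cam)-C(*uv,cam) for p,uv,cam in feats])
    r=least_squares(f,x0,loss="soft_l1",f_scale=.7);return r.x,f(r.x).reshape(-1,2),w
cf=[((-125,110,50),(252,352),"top"),((-125,-110,50),(434,375),"top"),((-55,105,130),(258,287),"top"),((-55,-105,130),(445,306),"top"),
((125,-110,0),(368,435),"scene"),((125,110,0),(604,420),"scene"),((113,105,130),(600,358),"scene"),((113,-105,130),(357,373),"scene"),((113,105,130),(275,128),"top"),((113,-105,130),(467,150),"top")]
bl=[((-35,-70,85),(708,341),"top"),((35,-70,85),(697,282),"top"),((35,70,85),(574,302),"top"),((-35,70,85),(584,364),"top"),
((-35,-70,85),(49,252),"scene"),((35,-70,85),(63,308),"scene"),((35,70,85),(216,281),"scene"),((-35,70,85),(193,211),"scene"),((35,-70,0),(88,350),"scene"),((35,70,0),(227,309),"scene")]
E
python3 - <<'E'
from fit import *
for n,f,x0 in(("cf",cf,[.57,.067,-.08]),("bl",bl,[.5,-.26,.1])):
    x,r,w=fit(f,x0);print(n,x.round(4));print(r.round(1).tolist())
    if n=="cf":
        nrm=np.array(w(x,[-64.28,0,76.6]))-w(x,[0,0,0]);p0=np.array(w(x,[-90,0,80]));
        for q,uv,off in(("slot",(248.2,230.8),0),("mains_low",(288.8,233.0),.0085)):
            o,d=ray(uv,"top");P=o+d*((p0+nrm/.1*off-o)@nrm)/(d@nrm)
            c,s=np.cos(x[2]),np.sin(x[2]);l=P-[x[0],x[1],0];print(q,P.round(4),"local",c*l[0]+s*l[1],-s*l[0]+c*l[1],l[2])
    else:
        for y in(-35,35):print(y,np.round(w(x,(0,y,85)),4),proj(w(x,(0,y,85)),"top"),proj(w(x,(0,y,85)),"scene"))
b=cv2.imread("pics/t0.png")
A=cv2.resize(b[190:265,220:320],(800,600),interpolation=cv2.INTER_CUBIC);cv2.imwrite("pics/p.png",A)
E
```

```text
cf [ 0.573   0.0647 -0.1011]
[[-0.7, -0.9], [1.7, -1.3], [-0.3, -0.4], [1.0, 0.8], [0.5, 3.0], [-0.9, 2.7], [1.5, -1.0], [-0.4, -0.5], [0.3, 2.6], [-0.9, 2.8]]
slot [0.4755 0.141  0.0677] local -0.10471556906575541 0.06600801192900571 0.06765121697719656
mains_low [0.4704 0.0178 0.0849] local -0.0973246461990738 -0.05699859099349839 0.08494944394678239
bl [ 0.497  -0.2596  0.1761]
[[-0.2, 0.8], [-0.2, 0.1], [0.7, -0.0], [1.0, -0.4], [0.5, -0.2], [-1.6, 1.3], [-3.0, -5.3], [0.6, -0.5], [1.0, 0.9], [0.9, 0.3]]
-35 [ 0.5031 -0.294   0.085 ] [391.62521252 223.77578001] [124.11223492 220.9373315 ]
35 [ 0.4909 -0.2251  0.085 ] [369.00840414 227.46611058] [151.63519885 212.86395881]
```

View pics/p.png

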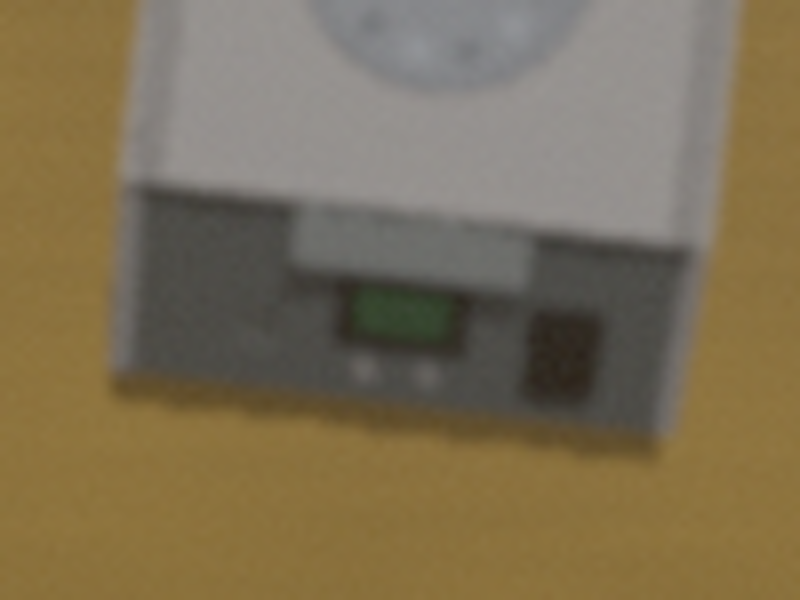

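The panel crop shows the rocker at (563,357), the tongue from u=292 to 530, and a faint slot mark near (262,333). I average some frames, enhance contrast and refit.

```bash
python3 - <<'E'
from fit import *
T=np.mean([grab_frame("top").astype(float) for _ in range(10)],0);np.save("T.npy",T)
g=T[190:265,220:320].mean(2)
p=np.clip((g-45)/(110-45),0,1)**.8
cv2.imwrite("pics/p2.png",cv2.resize((p*255).astype(np.uint8),(800,600),interpolation=cv2.INTER_CUBIC))
f=[((-125,110,50),(252,352),"top"),((-125,-110,50),(434,375),"top"),((125,-110,0),(368,435),"scene"),((125,110,0),(604,420),"scene"),((125,110,112),(275,128),"top"),((125,-110,112),(467,150),"top"),((125,110,112),(605,372),"scene"),((125,-110,112),(353,387),"scene")]
x,r,w=fit(f,[.57,.067,-.1]);print(x.round(4));print(r.round(1).tolist());np.save("cf.npy",x)
for q in((-125,110,50),(-125,-110,50),(-55,105,130),(-55,-105,130),(-80,45,122),(-80,-45,122),(-90,-62,85),(-90,55,80)):
    print(q,((proj(w(x,q),"top")-[220,190]+.5)*8).round())
E
```

```text
[ 0.5682  0.0659 -0.1094]
[[-1.4, 0.3], [1.0, 0.5], [0.3, 0.8], [-1.2, 1.2], [-0.6, 0.9], [0.4, 2.0], [1.5, 0.3], [-0.2, 0.3]]
(-125, 110, 50) [106. 380.]
(-125, -110, 50) [671. 451.]
(-55, 105, 130) [129. 190.]
(-55, -105, 130) [700. 262.]
(-80, 45, 122) [284. 279.]
(-80, -45, 122) [528. 310.]
(-90, -62, 85) [564. 344.]
(-90, 55, 80) [257. 306.]
```

View pics/p2.png

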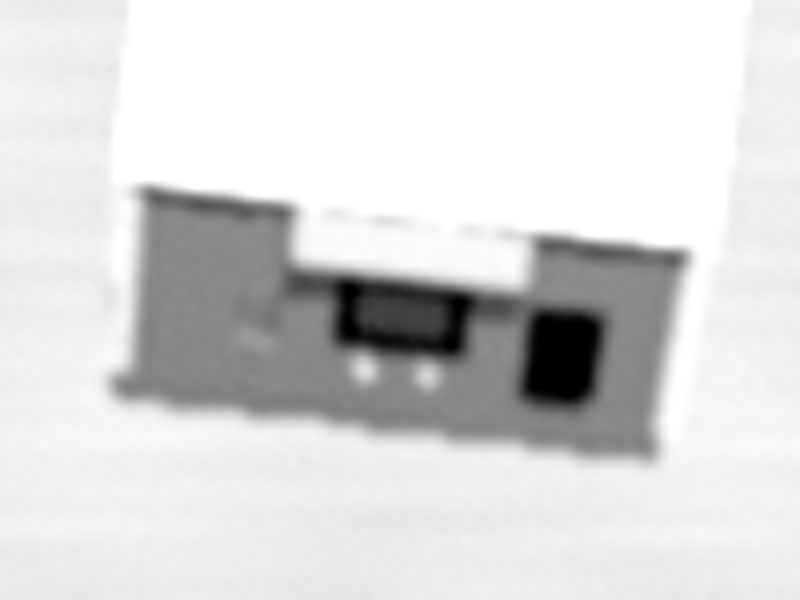

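The slot shows at crop (260,323): dark mouth above, light lower bevel. It lies level with the rocker centre (563,357), as it should. Next I work out the targets.

```bash
cat >> h.py <<'E'
X=np.array([.5682,.0659,-.104])   # machine
B=np.array([.497,-.2596,.1761])   # block
def W(x,p):
    c,s=np.cos(x[2]),np.sin(x[2]);return np.array([x[0]+c*p[0]-s*p[1],x[1]+s*p[0]+c*p[1],p[2]])
def L(x,P):
    c,s=np.cos(x[2]),np.sin(x[2]);d=np.array(P)-[x[0],x[1],0];return np.array([c*d[0]+s*d[1],-s*d[0]+c*d[1],d[2]])
sn,cs=np.sin(np.radians(40)),np.cos(np.radians(40))
def P(s,n,y,c): # panel coordinates about slope point c=(x,z): up-slope s, out n
    return W(X,[c[0]+s*cs-n*sn,y,c[1]+s*sn+n*cs])
def go(p,yaw=None):
    s=get_state();d=shift(p);t=0 if yaw is None else -((yaw-s["ee_rot"][2]+np.pi)%(2*np.pi)-np.pi)/np.pi
    print("tx %.3f ty %.3f tz %.3f twist %.3f"%(*d,t),"at",np.round(s["eef_pos"],4),"yaw %.3f"%s["ee_rot"][2],"t %.2f"%s["t"])
E
python3 - <<'E'
from h import *
def panel(uv,off):
    o,d=ray(uv,"top");c=np.array([-90,0,80])/1e3;p0=W(X,c+np.array([-sn,0,cs])*off);nr=W(X,[-sn,0,cs])-W(X,[0,0,0])
    return L(X,o+d*((p0-o)@nr)/(d@nr))
print("slot",panel((260/8+220-.5,323/8+190-.5),0).round(4))
print("rocker",panel((563/8+220-.5,357/8+190-.5),.006).round(4))
E
```

```text
slot [-0.096   0.0536  0.075 ]
rocker [-0.0952 -0.0617  0.0834]
```

```bash
python3 - <<'E'
from h import *
c=(-.094,.0767)
p=P(-.011,.040,-.062,c)-(W(X,[.01,0,0])-W(X,[0,0,0]))
print(p,np.hypot(*p[:2]));go(p,X[2]+np.pi); go(p+[0,0,.08],X[2]+np.pi)
E
```

```text
[0.424372   0.01857546 0.10027111] 0.4247783459470656
tx -1.628 ty 2.214 tz 0.505 twist 0.139 at [ 0.2211 -0.6377  0.2265] yaw -2.808 t 1.80
tx -1.628 ty 2.214 tz 0.185 twist 0.139 at [ 0.2211 -0.6377  0.2265] yaw -2.808 t 1.80
```

Request:
arm_command --commands '[{"tx": -0.55, "ty": 0.74, "tz": 0.06}, {"tx": -0.55, "ty": 0.74, "tz": 0.06}, {"tx": -0.55, "ty": 0.74, "tz": 0.06}, {"tx": -0.55, "ty": 0.74, "tz": 0.06}, {"tx": -0.55, "ty": 0.74, "tz": 0.06}, {"tx": -0.55, "ty": 0.74, "tz": 0.06}, {"tx": -0.55, "ty": 0.74, "tz": 0.06}, {"tx": -0.55, "ty": 0.74, "tz": 0.06}]' --claw 0 --grip_force 10

```text
invalid input
```

Request:
arm_command --commands '[{"tx": -0.55, "ty": 0.74, "tz": 0.06}, {"tx": -0.55, "ty": 0.74, "tz": 0.06}, {"tx": -0.55, "ty": 0.74, "tz": 0.06}, {"tx": -0.55, "ty": 0.74, "tz": 0.06}, {"tx": -0.55, "ty": 0.74, "tz": 0.06}, {"tx": -0.55, "ty": 0.74, "tz": 0.06}, {"tx": -0.55, "ty": 0.74, "tz": 0.06}, {"tx": -0.55, "ty": 0.74, "tz": 0.06}]'

```text
invalid input
```

Request:
arm_command --commands '[{"tx": -0.53, "ty": 0.73, "tz": 0.06, "twist": 0.139}, {"tx": -0.53, "ty": 0.73, "tz": 0.06, "twist": 0.139}, {"tx": -0.53, "ty": 0.73, "tz": 0.06, "twist": 0.139}, {"tx": -0.53, "ty": 0.73, "tz": 0.06, "twist": 0.139}, {"tx": -0.53, "ty": 0.73, "tz": 0.06, "twist": 0.139}, {"tx": -0.53, "ty": 0.73, "tz": 0.06, "twist": 0.139}, {"tx": -0.53, "ty": 0.73, "tz": 0.06, "twist": 0.139}, {"tx": -0.53, "ty": 0.73, "tz": 0.06, "twist": 0.139}]'

```text
t: 2.47
eef_pos: [0.2872, -0.4212, 0.2123]
ee_rot: [-3.141, 0.001, 3.041]
force: [-0.8, -1.3, 0.3]
width: 0.0874
gripper_force: 0.0
```

```bash
python3 - <<'E'
from h import *
c=(-.094,.0767)
for n in(.04,.02,.004):
  p=P(-.011,n,-.062,c)-(W(X,[.01,0,0])-W(X,[0,0,0]));go(p,X[2]+np.pi)
print(get_state()["q"].round(2),get_state()["force"],get_state()["width"])
E
```

```text
tx -0.369 ty 1.806 tz 0.447 twist 0.001 at [ 0.2872 -0.4212  0.2123] yaw 3.041 t 2.47
tx -0.421 ty 1.805 tz 0.508 twist 0.001 at [ 0.2872 -0.4212  0.2123] yaw 3.041 t 2.47
tx -0.462 ty 1.805 tz 0.558 twist 0.001 at [ 0.2872 -0.4212  0.2123] yaw 3.041 t 2.47
[-0.59  0.09 -0.37  0.   -1.11 -1.08] [-0.79350159 -1.26253332  0.28751873] 0.08739078723760614
```

Request:
arm_command --commands '[{"tx": -0.18, "ty": 0.9, "tz": 0.05, "twist": 0}, {"tx": -0.18, "ty": 0.9, "tz": 0.05, "twist": 0}, {"tx": -0.18, "ty": 0.9, "tz": 0.05, "twist": 0}, {"tx": -0.18, "ty": 0.9, "tz": 0.05, "twist": 0}, {"tx": -0.18, "ty": 0.9, "tz": 0.05, "twist": 0}, {"tx": -0.18, "ty": 0.9, "tz": 0.05, "twist": 0}, {"tx": -0.18, "ty": 0.9, "tz": 0.05, "twist": 0}, {"tx": -0.18, "ty": 0.9, "tz": 0.05, "twist": 0}]' --claw 0 --grip_force 10

```text
t: 3.13
eef_pos: [0.3552, -0.2025, 0.1994]
ee_rot: [-3.141, 0.001, 3.041]
force: [0.6, -0.2, 0.3]
width: 0.0401
gripper_force: 0.0
```

Request:
arm_command --commands '[{"tx": -0.19, "ty": 0.9, "tz": 0.05, "twist": 0}, {"tx": -0.19, "ty": 0.9, "tz": 0.05, "twist": 0}, {"tx": -0.19, "ty": 0.9, "tz": 0.05, "twist": 0}, {"tx": -0.19, "ty": 0.9, "tz": 0.05, "twist": 0}, {"tx": -0.19, "ty": 0.9, "tz": 0.05, "twist": 0}, {"tx": -0.19, "ty": 0.9, "tz": 0.4, "twist": 0}, {"tx": -0.19, "ty": 0.9, "tz": 0.4, "twist": 0}, {"tx": -0.19, "ty": 0.9, "tz": 0.4, "twist": 0}]'

```text
t: 3.8
eef_pos: [0.4227, 0.0153, 0.0943]
ee_rot: [-3.138, -0.007, 3.037]
force: [-1.5, 0.4, -0.1]
width: 0.0004
gripper_force: 0.0
```

```bash
python3 - <<'E'
from h import *
c=(-.094,.0767)
for n in(.04,.02,.010,.004):
  p=P(-.011,n,-.062,c)-(W(X,[.01,0,0])-W(X,[0,0,0]));go(p,X[2]+np.pi)
print(get_state()["q"].round(2),get_state()["force"],get_state()["width"])
E
```

```text
tx -0.005 ty 0.014 tz -0.024 twist -0.000 at [0.4227 0.0153 0.0943] yaw 3.037 t 3.80
tx -0.057 ty 0.014 tz 0.037 twist -0.000 at [0.4227 0.0153 0.0943] yaw 3.037 t 3.80
tx -0.083 ty 0.014 tz 0.067 twist -0.000 at [0.4227 0.0153 0.0943] yaw 3.037 t 3.80
tx -0.098 ty 0.014 tz 0.086 twist -0.000 at [0.4227 0.0153 0.0943] yaw 3.037 t 3.80
[ 0.51  0.08 -0.7  -0.   -0.8  -2.18] [-1.5007025   0.35960196 -0.08775019] 0.0003791974048661671
```

Request:
arm_command --commands '[{"tx": -0.02, "ty": 0.014, "tz": -0.006, "twist": 0}, {"tx": -0.04, "ty": 0.014, "tz": 0.016, "twist": 0}, {"tx": -0.057, "ty": 0.014, "tz": 0.037, "twist": 0}, {"tx": -0.07, "ty": 0.014, "tz": 0.05, "twist": 0}, {"tx": -0.083, "ty": 0.014, "tz": 0.067, "twist": 0}, {"tx": -0.09, "ty": 0.014, "tz": 0.076, "twist": 0}, {"tx": -0.098, "ty": 0.014, "tz": 0.086, "twist": 0}, {"tx": -0.098, "ty": 0.014, "tz": 0.086, "twist": 0}]'

```text
t: 4.47
eef_pos: [0.4497, 0.017, 0.0774]
ee_rot: [-3.142, -0.0, 3.038]
force: [0.2, 0.5, 0.3]
width: 0.0005
gripper_force: 0.0
```

```bash
python3 - <<'E'
from h import *
c=(-.094,.0767);s=get_state()
p=s["eef_pos"]+(W(X,[.01,0,0])-W(X,[0,0,0]));l=L(X,p)-[c[0],0,c[1]];print("s",l[0]*cs+l[2]*sn,"n",-l[0]*sn+l[2]*cs,"y",l[1],s["force"])
E
```

```text
s -0.0063200510499026846 n 0.006196145508214498 y -0.060950217765586595 [0.16157259 0.53281648 0.31315281]
```

Request:
arm_command --commands '[{"tx": 0.0, "ty": -0.004, "tz": 0.012, "twist": 0}, {"tx": -0.006, "ty": -0.004, "tz": 0.022, "twist": 0}, {"tx": -0.009, "ty": -0.004, "tz": 0.028, "twist": 0}, {"tx": -0.011, "ty": -0.004, "tz": 0.032, "twist": 0}, {"tx": -0.011, "ty": -0.004, "tz": 0.032, "twist": 0}, {"tx": -0.011, "ty": -0.004, "tz": 0.032, "twist": 0}, {"tx": -0.011, "ty": -0.004, "tz": 0.032, "twist": 0}, {"tx": -0.011, "ty": -0.004, "tz": 0.032, "twist": 0}]'

```text
t: 5.13
eef_pos: [0.451, 0.0162, 0.0713]
ee_rot: [3.141, -0.001, 3.039]
force: [-15.5, 6.6, 30.8]
width: 0.0006
gripper_force: 17.2
```

```bash
python3 - <<'E'
from h import *
c=(-.094,.0767);s=get_state()
p=s["eef_pos"]+(W(X,[.01,0,0])-W(X,[0,0,0]));l=L(X,p)-[c[0],0,c[1]];print("s",l[0]*cs+l[2]*sn,"n",-l[0]*sn+l[2]*cs,"y",l[1],s["force"])
E
```

```text
s -0.0091599685676184 n 0.0005960538605623072 y -0.06160239155103617 [-15.51774273   6.63711937  30.75468272]
```

Request:
arm_command --commands '[{"tx": 0.05, "ty": 0, "tz": -0.08, "twist": 0}, {"tx": 0.1, "ty": 0, "tz": -0.2, "twist": 0}, {"tx": 0.1, "ty": 0, "tz": -0.36, "twist": 0}, {"tx": 0.1, "ty": -0.1, "tz": -0.48, "twist": 0}, {"tx": 0.05, "ty": -0.3, "tz": -0.55, "twist": 0}, {"tx": 0.0, "ty": -0.45, "tz": -0.55, "twist": 0}, {"tx": -0.05, "ty": -0.6, "tz": -0.55, "twist": 0}, {"tx": -0.05, "ty": -0.6, "tz": -0.55, "twist": 0}]'

```text
t: 5.8
eef_pos: [0.4497, -0.1387, 0.2076]
ee_rot: [-3.141, 0.001, 3.036]
force: [0.3, 0.7, -0.1]
width: 0.0007
gripper_force: 0.0
```

```bash
python3 - <<'E'
from h import *
print(get_state()["q"].round(2))
go([.5034,-.295,.2],B[2]+np.pi);go([.5034,-.295,.2],B[2])
E
```

```text
[ 0.12  0.03 -0.45  0.   -1.09 -1.8 ]
tx -0.279 ty -0.599 tz 0.031 twist -0.090 at [ 0.4497 -0.1387  0.2076] yaw 3.036 t 5.80
tx -0.279 ty -0.599 tz 0.031 twist 0.910 at [ 0.4497 -0.1387  0.2076] yaw 3.036 t 5.80
```

Request:
arm_command --commands '[{"tx": -0.28, "ty": -0.6, "tz": 0.03, "twist": -0.09}, {"tx": -0.28, "ty": -0.6, "tz": 0.03, "twist": -0.09}, {"tx": -0.28, "ty": -0.6, "tz": 0.03, "twist": -0.09}, {"tx": -0.28, "ty": -0.6, "tz": 0.03, "twist": -0.09}, {"tx": -0.28, "ty": -0.6, "tz": 0.03, "twist": -0.09}, {"tx": -0.28, "ty": -0.6, "tz": 0.03, "twist": -0.09}, {"tx": -0.28, "ty": -0.6, "tz": 0.03, "twist": -0.09}, {"tx": -0.28, "ty": -0.6, "tz": 0.03, "twist": -0.09}]' --claw 0.7

```text
t: 6.47
eef_pos: [0.5029, -0.2902, 0.1993]
ee_rot: [3.141, -0.0, -2.962]
force: [0.3, 1.5, -0.4]
width: 0.0483
gripper_force: 0.0
```

```bash
python3 - <<'E'
from h import *
go([.5034,-.295,.092],B[2]+np.pi)
a=save("scene","s1");b=save("top","t1")
k=regions_of("key","scene")[:1];print([ (x["score"],x["rect"]) for x in k])
A=np.hstack([cv2.resize(a[160:260,100:200],(400,400),interpolation=cv2.INTER_CUBIC),cv2.resize(b[190:265,270:345],(400,400),interpolation=cv2.INTER_CUBIC)])
A=np.clip(A.astype(float)*1.5,0,255).astype(np.uint8)
cv2.imwrite("pics/v1.png",A[:,:,::-1])
E
```

```text
tx 0.001 ty -0.019 tz 0.429 twist 0.001 at [ 0.5029 -0.2902  0.1993] yaw -2.962 t 6.47
[(0.47, [113.9, 207.3, 126.6, 223.5])]
```

View pics/v1.png

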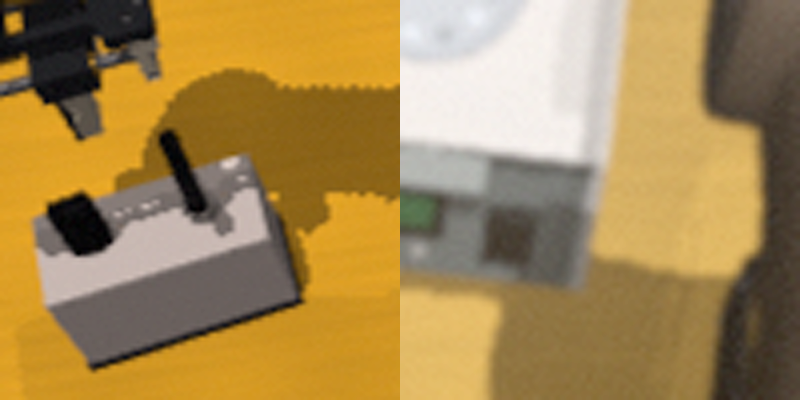

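The scene crop shows the gripper above and behind the block, with the key at (80,225) still standing. The rocker is in shadow at (510,235), so I'll compare it later. Next comes the grasp.

Request:
arm_command --commands '[{"tx": 0, "ty": -0.018, "tz": 0.1, "twist": 0}, {"tx": 0, "ty": -0.018, "tz": 0.2, "twist": 0}, {"tx": 0, "ty": -0.018, "tz": 0.3, "twist": 0}, {"tx": 0, "ty": -0.018, "tz": 0.38, "twist": 0}, {"tx": 0, "ty": -0.018, "tz": 0.43, "twist": 0}, {"tx": 0, "ty": -0.018, "tz": 0.43, "twist": 0}, {"tx": 0, "ty": -0.018, "tz": 0.43, "twist": 0}, {"tx": 0, "ty": -0.018, "tz": 0.43, "twist": 0}]'

```text
t: 7.28
eef_pos: [0.505, -0.2952, 0.0934]
ee_rot: [-3.141, 0.002, -2.961]
force: [0.3, 0.1, 1.2]
width: 0.0611
gripper_force: 0.0
```

Request:
arm_command --commands '[{"tx": 0, "ty": 0, "tz": 0, "twist": 0}, {"tx": 0, "ty": 0, "tz": 0, "twist": 0}, {"tx": 0, "ty": 0, "tz": 0, "twist": 0}, {"tx": 0, "ty": 0, "tz": 0, "twist": 0}, {"tx": 0, "ty": 0, "tz": 0, "twist": 0}, {"tx": 0, "ty": 0, "tz": 0, "twist": 0}, {"tx": 0, "ty": 0, "tz": 0, "twist": 0}, {"tx": 0, "ty": 0, "tz": 0, "twist": 0}]' --claw 0 --grip_force 15

```text
t: 7.95
eef_pos: [0.5042, -0.2955, 0.0922]
ee_rot: [-3.141, 0.0, -2.962]
force: [-0.0, 0.0, 1.5]
width: 0.0265
gripper_force: 15.0
```

Request:
arm_command --commands '[{"tx": 0, "ty": 0, "tz": -0.1, "twist": 0}, {"tx": 0, "ty": 0, "tz": -0.22, "twist": 0}, {"tx": 0, "ty": 0, "tz": -0.34, "twist": 0}, {"tx": 0, "ty": 0, "tz": -0.4, "twist": 0}, {"tx": -0.1, "ty": 0, "tz": -0.4, "twist": 0}, {"tx": -0.2, "ty": 0, "tz": -0.4, "twist": 0}, {"tx": -0.26, "ty": 0, "tz": -0.4, "twist": 0}, {"tx": -0.26, "ty": 0, "tz": -0.4, "twist": 0}]'

```text
t: 8.62
eef_pos: [0.5705, -0.2833, 0.1914]
ee_rot: [-3.141, 0.0, -2.961]
force: [0.6, -0.3, -0.4]
width: 0.0268
gripper_force: 15.0
```

Request:
arm_command --commands '[{"tx": 0, "ty": 0, "tz": 0.12, "twist": 0}, {"tx": 0, "ty": 0, "tz": 0.24, "twist": 0}, {"tx": 0, "ty": 0, "tz": 0.32, "twist": 0}, {"tx": 0, "ty": 0, "tz": 0.36, "twist": 0}, {"tx": 0, "ty": 0, "tz": 0.36, "twist": 0}, {"tx": 0, "ty": 0, "tz": 0.36, "twist": 0}, {"tx": 0, "ty": 0, "tz": 0.36, "twist": 0}, {"tx": 0, "ty": 0, "tz": 0.36, "twist": 0}]'

```text
t: 9.28
eef_pos: [0.5691, -0.2841, 0.1038]
ee_rot: [-3.14, 0.002, -2.962]
force: [-0.3, 0.1, -0.5]
width: 0.0267
gripper_force: 15.0
```

```bash
python3 - <<'E'
from h import *
s=get_state();print(s["width"],s["gripper_force"],L(B,s["eef_pos"]))
t=np.radians(41);hz=s["eef_pos"][2]+.019-.085;px=.035+(.0025-hz*np.sin(t))/np.cos(t);print(hz,px)
p=W(B,[px,-.035,s["eef_pos"][2]]);go(p,B[2]+np.pi)
a=save("scene","s2");b=save("top","t2")
A=np.hstack([cv2.resize(a[170:290,80:180],(480,576),interpolation=cv2.INTER_CUBIC)])
cv2.imwrite("pics/v2.png",np.clip(A*1.4,0,255).astype(np.uint8)[:,:,::-1])
E
```

```text
0.026673883841844354 14.999924458097667 [ 0.06670143 -0.03673458  0.10380702]
0.0378070226763039 0.005447389074543712
tx 0.245 ty 0.008 tz -0.001 twist 0.001 at [ 0.5691 -0.2841  0.1038] yaw -2.962 t 9.28
```

View pics/v2.png

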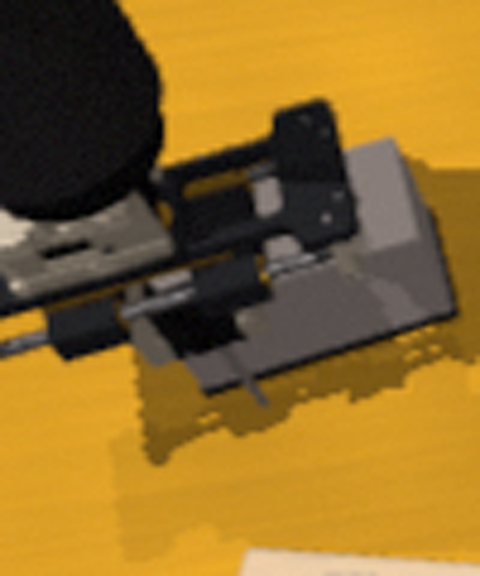

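The rod hangs at (250,380), behind the block's rear face, with the key firmly in the fingers. Next I tilt it over the block's rear top edge.

Request:
arm_command --commands '[{"tx": 0.06, "ty": 0.005, "tz": 0, "twist": 0}, {"tx": 0.1, "ty": 0.005, "tz": 0, "twist": 0}, {"tx": 0.13, "ty": 0.005, "tz": 0, "twist": 0}, {"tx": 0.16, "ty": 0.005, "tz": 0, "twist": 0}, {"tx": 0.19, "ty": 0.005, "tz": 0, "twist": 0}, {"tx": 0.22, "ty": 0.005, "tz": 0, "twist": 0}, {"tx": 0.245, "ty": 0.005, "tz": 0, "twist": 0}, {"tx": 0.245, "ty": 0.005, "tz": 0, "twist": 0}]' --claw 0 --grip_force 6

```text
t: 10.05
eef_pos: [0.5063, -0.2938, 0.1023]
ee_rot: [3.141, -0.001, -2.962]
force: [-0.1, -0.6, 0.2]
width: 0.0264
gripper_force: 6.0
```

Request:
arm_command --commands '[{"tx": 0, "ty": 0, "tz": 0, "twist": 0}, {"tx": 0, "ty": 0, "tz": 0, "twist": 0}, {"tx": 0, "ty": 0, "tz": 0, "twist": 0}, {"tx": 0, "ty": 0, "tz": 0, "twist": 0}, {"tx": 0, "ty": 0, "tz": 0, "twist": 0}, {"tx": 0, "ty": 0, "tz": 0, "twist": 0}, {"tx": 0, "ty": 0, "tz": 0, "twist": 0}, {"tx": 0, "ty": 0, "tz": 0, "twist": 0}]' --grip_force 55

```text
t: 10.72
eef_pos: [0.5076, -0.2935, 0.102]
ee_rot: [3.142, -0.0, -2.962]
force: [0.5, 0.0, -1.9]
width: 0.0259
gripper_force: 55.0
```

```bash
python3 - <<'E'
from h import *
s=get_state();print(s["width"],s["gripper_force"],L(B,s["eef_pos"]),s["force"])
a=save("scene","s3")
A=np.hstack([cv2.resize(a[170:290,80:180],(480,576),interpolation=cv2.INTER_CUBIC)])
cv2.imwrite("pics/v3.png",np.clip(A*1.6,0,255).astype(np.uint8)[:,:,::-1])
for x in spot_point("key_tip","scene"):print(x)
print(s["q"].round(2));go(W(B,[.005,-.035,.2]),None)
E
```

```text
0.025894317405583848 54.99979555606842 [ 0.00454087 -0.03519982  0.10197965] [ 0.47271319  0.00478737 -1.91946621]
[-0.19  0.32 -0.35  0.   -0.9  -1.2 ]
tx -0.002 ty 0.001 tz -0.392 twist 0.000 at [ 0.5076 -0.2935  0.102 ] yaw -2.962 t 10.82
```

View pics/v3.png

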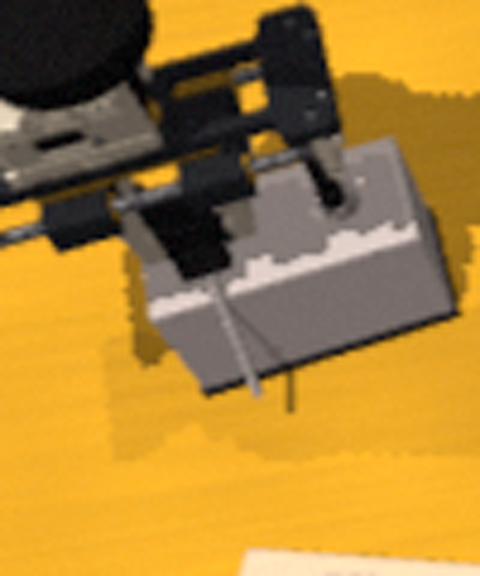

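The key is tilted: the rod runs from crop (215,284) to its tip at (258,394). I measure its angle in the plane of the tilt.

```bash
python3 - <<'E'
from h import *
s=get_state();l=L(B,s["eef_pos"]);piv=np.array([l[0],l[2]+.019])
for u,v in((215,284),(258,395)):
    o,d=ray((80+u/4.8-.4,170+v/4.8-.4),"scene");o=L(B,o);d=L(B,d+[B[0],B[1],0])
    q=o+d*((l[1]-o[1])/d[1]);r=np.array([q[0],q[2]])-piv;print(q,"r %.4f ang %.1f"%(np.hypot(*r),np.degrees(np.arctan2(r[0],-r[1]))))
E
```

```text
[ 0.02915083 -0.03520936  0.0931722 ] r 0.0372 ang 41.4
[ 0.07088354 -0.03520936  0.04387716] r 0.1018 ang 40.7
```

Request:
arm_command --commands '[{"tx": 0, "ty": 0, "tz": -0.1, "twist": 0}, {"tx": 0, "ty": 0, "tz": -0.24, "twist": 0}, {"tx": 0, "ty": 0, "tz": -0.38, "twist": 0}, {"tx": 0.05, "ty": 0.1, "tz": -0.46, "twist": 0}, {"tx": 0.1, "ty": 0.22, "tz": -0.48, "twist": 0}, {"tx": 0.15, "ty": 0.35, "tz": -0.48, "twist": 0}, {"tx": 0.2, "ty": 0.48, "tz": -0.48, "twist": 0}, {"tx": 0.2, "ty": 0.48, "tz": -0.48, "twist": 0}]'

```text
t: 11.48
eef_pos: [0.4339, -0.1813, 0.2226]
ee_rot: [3.14, 0.001, -2.961]
force: [-1.2, 0.2, -0.6]
width: 0.0255
gripper_force: 55.0
```

```bash
cat >> h.py <<'E'
SL=np.array([-.0955,.0545,.0753])
def tcp(depth,ang=40.5,up=0,r=.101):
    n=np.array([-np.sin(np.radians(ang)),0,np.cos(np.radians(ang))])
    return W(X,SL+n*(r-depth)+up*np.array([cs,0,sn])-[0,0,.019])
E
python3 - <<'E'
from h import *
go(tcp(-.02)+[0,0,.05],X[2]+np.pi);print(tcp(-.02),tcp(0),get_state()["q"].round(2))
E
```

```text
tx -0.099 ty 1.281 tz 0.099 twist 0.091 at [ 0.4339 -0.1813  0.2226] yaw -2.961 t 11.48
[0.40071517 0.13817756 0.14830912] [0.41363395 0.13682915 0.133101  ] [ 0.02  0.02 -0.43 -0.   -1.13 -1.41]
```

Request:
arm_command --commands '[{"tx": -0.05, "ty": 0.64, "tz": 0.0, "twist": 0}, {"tx": -0.05, "ty": 0.64, "tz": 0.0, "twist": 0}, {"tx": -0.05, "ty": 0.64, "tz": 0.0, "twist": 0}, {"tx": -0.05, "ty": 0.64, "tz": 0.0, "twist": 0}, {"tx": -0.05, "ty": 0.64, "tz": 0.0, "twist": 0}, {"tx": -0.05, "ty": 0.64, "tz": 0.0, "twist": 0}, {"tx": -0.05, "ty": 0.64, "tz": 0.0, "twist": 0}, {"tx": -0.05, "ty": 0.64, "tz": 0.0, "twist": 0}]'

```text
t: 12.15
eef_pos: [0.4206, -0.0254, 0.222]
ee_rot: [-3.141, -0.0, -2.963]
force: [0.5, 0.7, -0.2]
width: 0.0257
gripper_force: 55.0
```

Request:
arm_command --commands '[{"tx": -0.05, "ty": 0.64, "tz": 0.0, "twist": 0.09}, {"tx": -0.05, "ty": 0.64, "tz": 0.0, "twist": 0.09}, {"tx": -0.05, "ty": 0.64, "tz": 0.0, "twist": 0.09}, {"tx": -0.05, "ty": 0.64, "tz": 0.0, "twist": 0.09}, {"tx": -0.05, "ty": 0.64, "tz": 0.0, "twist": 0.09}, {"tx": -0.05, "ty": 0.64, "tz": 0.0, "twist": 0.09}, {"tx": -0.05, "ty": 0.64, "tz": 0.0, "twist": 0.09}, {"tx": -0.05, "ty": 0.64, "tz": 0.0, "twist": 0.09}]'

```text
t: 12.82
eef_pos: [0.4045, 0.1336, 0.2218]
ee_rot: [-3.141, -0.001, 3.037]
force: [0.5, -0.4, -0.1]
width: 0.0256
gripper_force: 55.0
```

```bash
python3 - <<'E'
from h import *
go(tcp(-.02),X[2]+np.pi);print(get_state()["q"].round(2))
E
```

```text
tx 0.017 ty 0.017 tz 0.294 twist -0.000 at [0.4045 0.1336 0.2218] yaw 3.037 t 12.82
[ 0.79 -0.06 -0.51  0.   -1.13 -2.46]
```

Request:
arm_command --commands '[{"tx": 0.017, "ty": 0.017, "tz": 0.08, "twist": 0}, {"tx": 0.017, "ty": 0.017, "tz": 0.18, "twist": 0}, {"tx": 0.017, "ty": 0.017, "tz": 0.26, "twist": 0}, {"tx": 0.017, "ty": 0.017, "tz": 0.294, "twist": 0}, {"tx": 0.017, "ty": 0.017, "tz": 0.294, "twist": 0}, {"tx": 0.017, "ty": 0.017, "tz": 0.294, "twist": 0}, {"tx": 0.017, "ty": 0.017, "tz": 0.294, "twist": 0}, {"tx": 0.017, "ty": 0.017, "tz": 0.294, "twist": 0}]'

```text
t: 13.48
eef_pos: [0.4013, 0.1399, 0.1498]
ee_rot: [3.14, 0.002, 3.038]
force: [-0.5, -1.1, -0.3]
width: 0.0258
gripper_force: 55.0
```

```bash
python3 - <<'E'
from h import *
for d in(-.02,0,.01,.03,.049):go(tcp(d),X[2]+np.pi)
s=get_state();print(s["q"].round(2),s["force"])
b=grab_frame("top");k=spot_point("key_tip","top");print(k[:2],spot_point("slot","top")[:2])
A=cv2.resize(b[190:265,220:320],(800,600),interpolation=cv2.INTER_CUBIC)
cv2.imwrite("pics/v4.png",np.clip(A*1.6,0,255).astype(np.uint8)[:,:,::-1])
E
```

```text
tx 0.002 ty -0.007 tz 0.006 twist 0.000 at [0.4013 0.1399 0.1498] yaw 3.038 t 13.48
tx -0.050 ty -0.007 tz 0.067 twist 0.000 at [0.4013 0.1399 0.1498] yaw 3.038 t 13.48
tx -0.076 ty -0.007 tz 0.097 twist 0.000 at [0.4013 0.1399 0.1498] yaw 3.038 t 13.48
tx -0.128 ty -0.007 tz 0.158 twist 0.000 at [0.4013 0.1399 0.1498] yaw 3.038 t 13.48
tx -0.177 ty -0.008 tz 0.216 twist 0.000 at [0.4013 0.1399 0.1498] yaw 3.038 t 13.48
[ 0.8   0.01 -0.62  0.   -0.94 -2.48] [-0.4557083  -1.05732837 -0.27974913]
[] [{'uv': [250.5, 231.8], 'score': 0.67}]
```

View pics/v4.png

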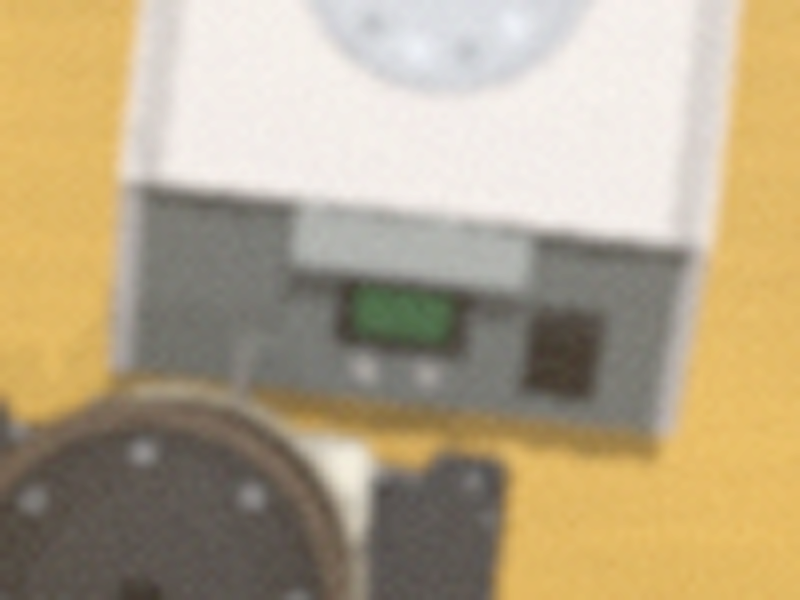

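The rod now shows against the panel, with its tip near (247,337) and the slot near (260,323). The rocker's lower end has moved from row 403 to 397, so it is pressed in. I check the tip offset against prediction.

```bash
python3 - <<'E'
from h import *
T=np.load("T.npy");N=np.mean([grab_frame("top").astype(float) for _ in range(8)],0)
s=get_state();l=L(X,s["eef_pos"])+[0,0,.019]
for r in(.101,.09,.08):
    q=l+r*np.array([np.sin(np.radians(40.8)),0,-np.cos(np.radians(40.8))]);uv=(proj(W(X,q),"top")-[220,190]+.5)*8
    print("pred r",r,uv.round(1),"local",q.round(4))
D=(N-T).mean(2)[225:242,244:258];print(D.round(0).astype(int))
print("slot pred px",((proj(W(X,SL),"top")-[220,190]+.5)*8).round(1))
E
```

```text
pred r 0.101 [248.7 354.5] local [-0.1085  0.0559  0.0911]
pred r 0.09 [245.6 373.4] local [-0.1156  0.0559  0.0994]
pred r 0.08 [242.8 390.9] local [-0.1222  0.0559  0.107 ]
[[  1   1   0   0   1   0   1   0   0   0   0   1   0   1]
 [  1   1   0   1   1   0   1   1   1   0   1   0   0   0]
 [ -1   0  -1   1   0   1   1   0   1   1   1   1   0   1]
 [ -3  -2  -2  -1  -1   0   0   1   1   1   0   1   0   0]
 [ -4  -2  -4  -4  -2  -2  -1  -1   0   1   0   0   1   0]
 [ -5  -4  -5  -5  -3  -4  -4  -2   0   0   1   0   1   1]
 [ -3  -4  -4  -4  -3  -3  -4  -3  -1   0  -1   0   1   0]
 [ -6  -4  -5  -4  -4  -3  -3  -2  -1  -2   0   1   0   1]
 [ -4  -4  -4  -4  -5  -2   2   2  -3  -2  -1  -1   0   1]
 [ -5  -5  -4  -3  -4   2   8   7  -1  -4  -3   0  -1   0]
 [ -4  -6  -5  -5  -3   4   9   5  -2  -4  -4  -2  -2  -1]
 [ -6  -4  -5  -5  -2   5   9   2  -3  -5  -5  -4  -3   0]
 [ -1  -2  -4  -4  -2   5   5  -3  -6  -5  -5  -5  -3  -2]
 [  9   7   6   5   3   5   3  -2  -7  -6  -6  -5  -5  -3]
 [  9  10  15  18  15  12   6  -1  -6  -5  -6  -6  -7  -5]
 [-10  -5   1   7  10  12  11   7   3  -2  -5  -7  -6  -6]
 [-30 -30 -27 -25 -22 -14  -6   1   5   3  -3  -6  -6  -6]]
slot pred px [257.9 321.5]
```

Request:
arm_command --commands '[{"tx": 0.006, "ty": -0.009, "tz": 0.005, "twist": 0}, {"tx": -0.01, "ty": -0.009, "tz": 0.025, "twist": 0}, {"tx": -0.026, "ty": -0.009, "tz": 0.05, "twist": 0}, {"tx": -0.044, "ty": -0.009, "tz": 0.072, "twist": 0}, {"tx": -0.057, "ty": -0.009, "tz": 0.087, "twist": 0}, {"tx": -0.07, "ty": -0.009, "tz": 0.102, "twist": 0}, {"tx": -0.083, "ty": -0.009, "tz": 0.117, "twist": 0}, {"tx": -0.083, "ty": -0.009, "tz": 0.117, "twist": 0}]'

```text
t: 14.7
eef_pos: [0.4212, 0.1349, 0.1183]
ee_rot: [-3.14, -0.001, 3.038]
force: [-0.7, -0.4, 0.7]
width: 0.0256
gripper_force: 55.0
```

```bash
python3 - <<'E'
from h import *
for d in(.015,.03,.049):go(tcp(d),X[2]+np.pi)
s=get_state();print(s["force"],s["moment"],s["width"],L(X,s["eef_pos"]))
E
```

```text
tx -0.008 ty 0.004 tz -0.013 twist 0.000 at [0.4212 0.1349 0.1183] yaw 3.038 t 14.70
tx -0.047 ty 0.005 tz 0.032 twist 0.000 at [0.4212 0.1349 0.1183] yaw 3.038 t 14.70
tx -0.097 ty 0.005 tz 0.090 twist 0.000 at [0.4212 0.1349 0.1183] yaw 3.038 t 14.70
[-0.65423527 -0.42130657  0.67120475] [0.00446157 0.00569975 0.0282589 ] 0.02558373363255258 [-0.15339686  0.05337165  0.11832967]
```

Request:
arm_command --commands '[{"tx": -0.013, "ty": 0, "tz": 0.015, "twist": 0}, {"tx": -0.026, "ty": 0, "tz": 0.03, "twist": 0}, {"tx": -0.039, "ty": 0, "tz": 0.046, "twist": 0}, {"tx": -0.052, "ty": 0, "tz": 0.061, "twist": 0}, {"tx": -0.063, "ty": 0, "tz": 0.074, "twist": 0}, {"tx": -0.074, "ty": 0, "tz": 0.086, "twist": 0}, {"tx": -0.08, "ty": 0, "tz": 0.093, "twist": 0}, {"tx": -0.08, "ty": 0, "tz": 0.093, "twist": 0}]'

```text
t: 15.37
eef_pos: [0.441, 0.1331, 0.0958]
ee_rot: [-3.141, -0.0, 3.039]
force: [-2.6, 0.7, 3.3]
width: 0.0259
gripper_force: 55.0
```

```bash
python3 - <<'E'
from h import *
go(tcp(.049),X[2]+np.pi)
s=get_state();print(s["force"],s["moment"],s["width"],L(X,s["eef_pos"]))
N=np.mean([grab_frame("top").astype(float) for _ in range(3)],0);T=np.load("T.npy")
print(np.abs(N-T).mean(2)[205:232:3,250:295:4].round(0).astype(int))
E
```

```text
tx -0.017 ty 0.003 tz -0.000 twist 0.000 at [0.441  0.1331 0.0958] yaw 3.039 t 15.37
[-2.59076871  0.69295253  3.34996457] [0.16521995 0.66025017 0.06223427] 0.02594179201937591 [-0.13345375  0.05363072  0.09580124]
[[ 0  0  0  1  0  1  1  1  1  0  0  1]
 [ 0  0  1  1  0  1  1  0  0  0  1  0]
 [17  6  3  0  0  0  1  1  1  1  1  0]
 [20 38 31 38 41 29 19  8  4  0  1  1]
 [ 3  8  1  1  2  1  7 17 27 40 45 32]
 [ 9  4  1  1  1  0  2  1  0  8  2  8]
 [11  8 20 27 25 28 13  9  2  7  2  5]
 [18 16  5  5  2  3  8 15 17  1  3  2]
 [15 16 17 29 56  3  1  8  1  3  2  2]]
```

Request:
arm_command --commands '[{"tx": -0.005, "ty": 0, "tz": 0.005, "twist": 0}, {"tx": -0.008, "ty": 0, "tz": 0.009, "twist": 0}, {"tx": -0.01, "ty": 0, "tz": 0.011, "twist": 0}, {"tx": -0.01, "ty": 0, "tz": 0.011, "twist": 0}, {"tx": -0.01, "ty": 0, "tz": 0.011, "twist": 0}, {"tx": -0.01, "ty": 0, "tz": 0.011, "twist": 0}, {"tx": -0.01, "ty": 0, "tz": 0.011, "twist": 0}, {"tx": -0.01, "ty": 0, "tz": 0.011, "twist": 0}]'

```text
t: 16.18
eef_pos: [0.4435, 0.1329, 0.0935]
ee_rot: [3.141, 0.0, 3.039]
force: [-3.0, -0.4, 4.7]
width: 0.026
gripper_force: 55.0
```

```bash
python3 - <<'E'
from h import *
s=get_state();print(s["force"],s["moment"],s["width"],L(X,s["eef_pos"]))
a=grab_frame("scene");b=grab_frame("top")
A=np.hstack([cv2.resize(a[150:300,200:340],(400,428),interpolation=cv2.INTER_CUBIC),cv2.resize(b[160:260,220:313],(400,428),interpolation=cv2.INTER_CUBIC)])
cv2.imwrite("pics/v5.png",np.clip(A*1.6,0,255).astype(np.uint8)[:,:,::-1])
E
```

```text
[-2.97593401 -0.3773132   4.71444999] [-0.25163227  0.78754026 -0.01883665] 0.025955253474497817 [-0.13099531  0.05371438  0.09350523]
```

View pics/v5.png

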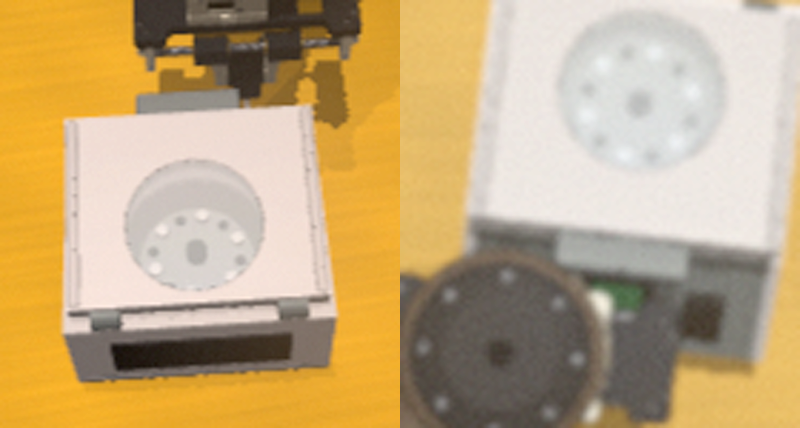

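The lid has sprung up: the tongue now stands out at (190,102) in the scene crop. Now I withdraw the key along the panel normal.

Request:
arm_command --commands '[{"tx": 0.025, "ty": 0, "tz": -0.029, "twist": 0}, {"tx": 0.055, "ty": 0, "tz": -0.064, "twist": 0}, {"tx": 0.085, "ty": 0, "tz": -0.1, "twist": 0}, {"tx": 0.115, "ty": 0, "tz": -0.135, "twist": 0}, {"tx": 0.145, "ty": 0, "tz": -0.17, "twist": 0}, {"tx": 0.17, "ty": 0, "tz": -0.2, "twist": 0}, {"tx": 0.17, "ty": 0, "tz": -0.2, "twist": 0}, {"tx": 0.17, "ty": 0, "tz": -0.2, "twist": 0}]'

```text
t: 16.95
eef_pos: [0.401, 0.1378, 0.1441]
ee_rot: [3.14, 0.001, 3.04]
force: [0.0, 0.2, -1.3]
width: 0.0256
gripper_force: 55.0
```

Request:
arm_command --commands '[{"tx": 0.0, "ty": 0, "tz": -0.12, "twist": 0}, {"tx": 0.0, "ty": -0.1, "tz": -0.26, "twist": 0}, {"tx": -0.02, "ty": -0.25, "tz": -0.28, "twist": 0}, {"tx": -0.05, "ty": -0.4, "tz": -0.28, "twist": 0}, {"tx": -0.08, "ty": -0.55, "tz": -0.28, "twist": 0}, {"tx": -0.08, "ty": -0.7, "tz": -0.28, "twist": 0}, {"tx": -0.08, "ty": -0.8, "tz": -0.28, "twist": 0}, {"tx": -0.08, "ty": -0.8, "tz": -0.28, "twist": 0}]'

```text
t: 17.62
eef_pos: [0.3993, -0.0671, 0.2126]
ee_rot: [-3.141, -0.002, 3.035]
force: [-0.7, 0.3, -0.9]
width: 0.0256
gripper_force: 55.0
```

```bash
python3 - <<'E'
from h import *
s=get_state();print(s["force"],s["width"],s["q"].round(2));go(W(B,[-.12,-.0366,.2]),B[2]+np.pi)
E
```

```text
[-0.66804978  0.32735508 -0.91855513] 0.025570556503944828 [ 0.33 -0.1  -0.56  0.   -1.11 -2.  ]
tx -0.050 ty -0.999 tz 0.051 twist -0.090 at [ 0.3993 -0.0671  0.2126] yaw 3.035 t 17.62
```

Request:
arm_command --commands '[{"tx": -0.05, "ty": -0.99, "tz": 0.05, "twist": -0.09}, {"tx": -0.05, "ty": -0.99, "tz": 0.05, "twist": -0.09}, {"tx": -0.05, "ty": -0.99, "tz": 0.05, "twist": -0.09}, {"tx": -0.05, "ty": -0.99, "tz": 0.05, "twist": -0.09}, {"tx": -0.05, "ty": -0.99, "tz": 0.05, "twist": -0.09}, {"tx": -0.05, "ty": -0.99, "tz": 0.05, "twist": -0.09}, {"tx": -0.05, "ty": -0.99, "tz": 0.05, "twist": -0.09}, {"tx": -0.05, "ty": -0.99, "tz": 0.05, "twist": -0.09}]'

```text
t: 18.28
eef_pos: [0.3869, -0.3143, 0.1993]
ee_rot: [3.141, -0.003, -2.965]
force: [0.8, 0.3, -0.3]
width: 0.0256
gripper_force: 55.0
```

```bash
python3 - <<'E'
from h import *
go(W(B,[-.12,-.0366,.102]),B[2]+np.pi)
E
```

```text
tx 0.007 ty -0.008 tz 0.389 twist 0.000 at [ 0.3869 -0.3143  0.1993] yaw -2.965 t 18.28
```

Request:
arm_command --commands '[{"tx": 0.0, "ty": -0.006, "tz": 0.12, "twist": 0}, {"tx": 0.0, "ty": -0.006, "tz": 0.24, "twist": 0}, {"tx": 0.0, "ty": -0.006, "tz": 0.34, "twist": 0}, {"tx": 0.0, "ty": -0.006, "tz": 0.389, "twist": 0}, {"tx": 0.0, "ty": -0.006, "tz": 0.389, "twist": 0}, {"tx": 0.0, "ty": -0.006, "tz": 0.389, "twist": 0}, {"tx": 0.0, "ty": -0.006, "tz": 0.389, "twist": 0}, {"tx": 0.0, "ty": -0.006, "tz": 0.389, "twist": 0}]' --grip_force 8

```text
t: 18.95
eef_pos: [0.3887, -0.3128, 0.1048]
ee_rot: [-3.14, 0.002, -2.961]
force: [-0.3, -0.4, -0.4]
width: 0.026
gripper_force: 8.0
```

```bash
python3 - <<'E'
from h import *
go(W(B,[-.0375,-.0366,.102]),B[2]+np.pi);print(get_state()["gripper_force"])
E
```

```text
tx -0.314 ty -0.014 tz 0.012 twist 0.001 at [ 0.3887 -0.3128  0.1048] yaw -2.961 t 18.95
7.999805063009262
```

Request:
arm_command --commands '[{"tx": -0.04, "ty": -0.01, "tz": 0, "twist": 0}, {"tx": -0.08, "ty": -0.01, "tz": 0, "twist": 0}, {"tx": -0.11, "ty": -0.01, "tz": 0, "twist": 0}, {"tx": -0.14, "ty": -0.01, "tz": 0, "twist": 0}, {"tx": -0.17, "ty": -0.01, "tz": 0, "twist": 0}, {"tx": -0.2, "ty": -0.01, "tz": 0, "twist": 0}, {"tx": -0.22, "ty": -0.01, "tz": 0, "twist": 0}, {"tx": -0.24, "ty": -0.01, "tz": 0, "twist": 0}]'

```text
t: 19.62
eef_pos: [0.4477, -0.3042, 0.1033]
ee_rot: [3.141, -0.0, -2.962]
force: [-1.5, -1.3, 0.6]
width: 0.0262
gripper_force: 8.0
```

```bash
python3 - <<'E'
from h import *
go(W(B,[-.0375,-.0366,.102]),B[2]+np.pi);s=get_state();print(s["force"],s["width"])
E
```

```text
tx -0.075 ty -0.006 tz 0.005 twist 0.001 at [ 0.4477 -0.3042  0.1033] yaw -2.962 t 19.62
[-1.52326366 -1.27255555  0.60990066] 0.02621569622365669
```

Request:
arm_command --commands '[{"tx": -0.02, "ty": -0.004, "tz": 0, "twist": 0}, {"tx": -0.035, "ty": -0.004, "tz": 0, "twist": 0}, {"tx": -0.05, "ty": -0.004, "tz": 0, "twist": 0}, {"tx": -0.065, "ty": -0.004, "tz": 0, "twist": 0}, {"tx": -0.075, "ty": -0.004, "tz": 0, "twist": 0}, {"tx": -0.075, "ty": -0.004, "tz": 0, "twist": 0}, {"tx": -0.075, "ty": -0.004, "tz": 0, "twist": 0}, {"tx": -0.075, "ty": -0.004, "tz": 0, "twist": 0}]'

```text
t: 20.28
eef_pos: [0.466, -0.302, 0.1036]
ee_rot: [-3.141, 0.001, -2.962]
force: [-1.7, 0.3, -0.5]
width: 0.0261
gripper_force: 8.0
```

```bash
python3 - <<'E'
from h import *
go(W(B,[-.0375,-.0366,.102]),B[2]+np.pi);s=get_state();print(s["force"],s["moment"],s["width"],L(B,s["eef_pos"]))
E
```

```text
tx -0.002 ty -0.001 tz 0.006 twist 0.001 at [ 0.466  -0.302   0.1036] yaw -2.962 t 20.28
[-1.71169075  0.34026527 -0.51979929] [-0.07881272  0.22027464  0.01366028] 0.026051689096368433 [-0.03796699 -0.03633241  0.10358605]
```

Request:
arm_command --commands '[{"tx": 0.04, "ty": 0, "tz": 0, "twist": 0}, {"tx": 0.04, "ty": 0, "tz": -0.1, "twist": 0}, {"tx": 0.04, "ty": 0, "tz": -0.22, "twist": 0}, {"tx": 0.04, "ty": 0, "tz": -0.34, "twist": 0}, {"tx": -0.02, "ty": 0, "tz": -0.37, "twist": 0}, {"tx": -0.1, "ty": 0, "tz": -0.37, "twist": 0}, {"tx": -0.155, "ty": 0, "tz": -0.37, "twist": 0}, {"tx": -0.155, "ty": 0, "tz": -0.37, "twist": 0}]' --grip_force 15

```text
t: 20.95
eef_pos: [0.5057, -0.2948, 0.1957]
ee_rot: [-3.141, 0.001, -2.961]
force: [0.8, 0.5, -1.3]
width: 0.0255
gripper_force: 15.0
```

```bash
python3 - <<'E'
from h import *
for z in(.195,.165,.0935):go([.5042,-.2955,z],B[2]+np.pi)
s=get_state();a=save("scene","s6")
tip=s["eef_pos"]+[0,0,.019-.101];print("tip pred px",proj(tip,"scene"),proj(tip+[0,0,.075],"scene"))
print(spot_point("key_tip","scene")[:2],spot_point("key","scene")[:2])
u,v=proj(tip,"scene").astype(int);g=a[v-22:v+8,u-10:u+12].mean(2)
print(g[::2].round(0).astype(int))
E
```

```text
tx 0.006 ty -0.002 tz 0.003 twist 0.001 at [ 0.5057 -0.2948  0.1957] yaw -2.961 t 20.95
tx 0.006 ty -0.002 tz 0.123 twist 0.001 at [ 0.5057 -0.2948  0.1957] yaw -2.961 t 20.95
tx 0.007 ty -0.002 tz 0.409 twist 0.001 at [ 0.5057 -0.2948  0.1957] yaw -2.961 t 20.95
tip pred px [119.68188652 215.90126396] [107.98392384 198.89399696]
[{'uv': [121.9, 213.8], 'score': 0.46}] [{'uv': [109.1, 199.6], 'score': 0.58}]
[[  7   8  30  54  64  58  53  54  53  64  84  93  94  93  93  93  93  93
   94  91  92  93]
 [  5   3  10  33  51  55  54  54  54  58  81  92  92  94  93  92  93  94
   92  91  93  93]
 [  5   7   4  12  27  46  62  71  80  88  91  94  92  93  93  94  93  95
   93  95  94  94]
 [  3   4  24  37  67  88  93  94  95  95  95  94  94  95  93  94  94  95
   94  93  94  94]
 [ 39  60  85  92  94  95  94  94  95  95  96  95  94  95  96  96  95  95
   94  96  96  94]
 [ 79  57  48  72  91  95  95  95  95  95  96  96  95  95  96  95  95  96
   95  94  95  95]
 [ 95  86  62  44  64  87  95  95  94  94  95  95  95  96  94  97  96  96
   86  66  59  63]
 [ 95  96  93  78  55  47  78  98  97  96  95  96  97  98  95  97  96  81
   60  59  66  70]
 [ 94  95  94  95  84  56  47  65  87  94  95  95  95  97  94  93  89  88
   85  83  84  84]
 [ 94  95  97  94  96  93  75  43  59  81  88  87  86  85  83  84  84  83
   84  83  83  83]
 [ 90  81  85  84  82  82  82  72  52  47  65  82  84  83  84  84  84  80
   76  77  76  76]
 [ 82  84  83  84  83  84  84  85  77  58  55  74  80  76  75  75  74  73
   74  72  73  73]
 [ 82  83  80  75  76  74  75  73  73  74  75  75  73  73  74  74  73  73
   73  72  96 115]
 [ 98 114 115 115  98  74  73  74  73  73  73  72  71  67  66  63  60  71
  103 124 125 125]
 [ 77  74  73  73  74  74  73  73  73  74  73  67  58  54  54  55  57  93
  120 125 125 125]]
```

The rod tip is about where a vertical key should be, at (119,216). I lower it into the well.

Request:
arm_command --commands '[{"tx": 0.003, "ty": -0.001, "tz": 0.05, "twist": 0}, {"tx": 0.003, "ty": -0.001, "tz": 0.09, "twist": 0}, {"tx": 0.003, "ty": -0.001, "tz": 0.13, "twist": 0}, {"tx": 0.003, "ty": -0.001, "tz": 0.17, "twist": 0}, {"tx": 0.003, "ty": -0.001, "tz": 0.22, "twist": 0}, {"tx": 0.003, "ty": -0.001, "tz": 0.26, "twist": 0}, {"tx": 0.003, "ty": -0.001, "tz": 0.3, "twist": 0}, {"tx": 0.003, "ty": -0.001, "tz": 0.3, "twist": 0}]'

```text
t: 21.77
eef_pos: [0.5018, -0.295, 0.1185]
ee_rot: [3.14, -0.003, -2.962]
force: [0.3, 0.5, -1.6]
width: 0.0258
gripper_force: 15.0
```

```bash
python3 - <<'E'
from h import *
go([.5042,-.2955,.0925],B[2]+np.pi)
s=get_state();print(s["force"],s["moment"])
E
```

```text
tx -0.009 ty -0.004 tz 0.104 twist 0.001 at [ 0.5018 -0.295   0.1185] yaw -2.962 t 21.77
[ 0.27826865  0.46523992 -1.5587999 ] [ 0.08323523  0.09121616 -0.01610562]
```

Inside the well with no resistance. I seat it, release, then rise.

Request:
arm_command --commands '[{"tx": -0.004, "ty": -0.002, "tz": 0.04, "twist": 0}, {"tx": -0.004, "ty": -0.002, "tz": 0.08, "twist": 0}, {"tx": -0.004, "ty": -0.002, "tz": 0.1, "twist": 0}, {"tx": -0.004, "ty": -0.002, "tz": 0.104, "twist": 0}, {"tx": -0.004, "ty": -0.002, "tz": 0.104, "twist": 0}, {"tx": -0.004, "ty": -0.002, "tz": 0.104, "twist": 0}, {"tx": -0.004, "ty": -0.002, "tz": 0.104, "twist": 0}, {"tx": -0.004, "ty": -0.002, "tz": 0.104, "twist": 0}]'

```text
t: 22.43
eef_pos: [0.5046, -0.2959, 0.0956]
ee_rot: [-3.141, 0.001, -2.962]
force: [0.2, -0.5, -0.5]
width: 0.026
gripper_force: 15.0
```

Request:
arm_command --commands '[{"tx": 0, "ty": 0, "tz": 0, "twist": 0}, {"tx": 0, "ty": 0, "tz": 0, "twist": 0}, {"tx": 0, "ty": 0, "tz": 0, "twist": 0}, {"tx": 0, "ty": 0, "tz": 0, "twist": 0}, {"tx": 0, "ty": 0, "tz": 0, "twist": 0}, {"tx": 0, "ty": 0, "tz": 0, "twist": 0}, {"tx": 0, "ty": 0, "tz": 0, "twist": 0}, {"tx": 0, "ty": 0, "tz": 0, "twist": 0}]' --claw 0.7

```text
t: 23.1
eef_pos: [0.5043, -0.2958, 0.0951]
ee_rot: [-3.142, 0.0, -2.962]
force: [-1.1, -1.5, 0.1]
width: 0.0612
gripper_force: 0.0
```

Request:
arm_command --commands '[{"tx": 0, "ty": 0, "tz": -0.06, "twist": 0}, {"tx": 0, "ty": 0, "tz": -0.16, "twist": 0}, {"tx": 0, "ty": 0, "tz": -0.28, "twist": 0}, {"tx": 0.0, "ty": 0, "tz": -0.42, "twist": 0}, {"tx": 0.1, "ty": 0.1, "tz": -0.5, "twist": 0}, {"tx": 0.2, "ty": 0.2, "tz": -0.5, "twist": 0}, {"tx": 0.3, "ty": 0.3, "tz": -0.5, "twist": 0}, {"tx": 0.3, "ty": 0.3, "tz": -0.5, "twist": 0}]'

```text
t: 23.77
eef_pos: [0.4123, -0.2332, 0.2206]
ee_rot: [3.14, 0.001, -2.962]
force: [-0.3, -0.6, -1.0]
width: 0.0609
gripper_force: 0.0
```

```bash
python3 - <<'E'
from h import *
a=save("scene","s7");b=save("top","t7")
for n in("key","wrench","lid_lip","lid_hinge"):
  u=spot_point(n,"scene");v=spot_point(n,"top");print(n,u[:1],v[:1])
  if u and v:
    p,e=tri(u[0]["uv"],v[0]["uv"]);print(p,e,"machine",L(X,p).round(3),"block",L(B,p).round(3))
print("expected key origin",proj(W(B,[0,-.035,.085]),"scene"),proj(W(B,[0,-.035,.085]),"top"))
s0=cv2.imread("pics/s0.png").astype(int).mean(2);s7=a.mean(2);print(np.abs(s0-s7)[205:235,112:130].mean(), np.abs(s0-s7)[205:235:3,110:135:2].round().astype(int))
print(get_state()["t"],get_state()["eef_pos"])
E
```

```text
key [{'uv': [123.0, 222.1], 'score': 0.65}] [{'uv': [372.7, 225.1], 'score': 0.54}]
[ 0.50379735 -0.26692232  0.08219548] 0.05891273180122564 machine [-0.03  -0.338  0.082] block [ 0.005 -0.008  0.082]
wrench [{'uv': [155.0, 210.9], 'score': 0.55}] [{'uv': [370.7, 224.8], 'score': 0.48}]
[ 0.49793232 -0.21873929  0.10290218] 0.013937876770347602 machine [-0.04  -0.29   0.103] block [0.008 0.04  0.103]
lid_lip [{'uv': [267.5, 180.8], 'score': 0.74}] [{'uv': [270.0, 222.6], 'score': 0.96}]
[0.49816916 0.07680917 0.16024629] 0.0018200544429645895 machine [-0.071  0.004  0.16 ] block [0.06  0.331 0.16 ]
lid_hinge [{'uv': [269.5, 253.2], 'score': 0.69}] [{'uv': [274.1, 161.0], 'score': 0.85}]
[0.67982405 0.05996115 0.13186186] 0.0127833350611205 machine [0.112 0.006 0.132] block [0.236 0.283 0.132]
expected key origin [124.10468926 220.94378986] [391.63111365 223.77055072]
7.428395061728395 [[ 6  7 11  6  4  3  4  5  4  3  5  5  4]
 [10  5  5  5 39 36 17  4  1  3  4  5  4]
 [ 5 12  9  4  1  1 16 13  6  1  2  3  3]
 [ 5 14  8  0  1  5  1 13 48 23 21  5  5]
 [ 5  2 36  3  6  1  2  0 11 15 10  5  4]
 [ 4  5  0 17  1  0  2  1  2 26  1  5  4]
 [ 5  5  7  0 21 12 17  4  5  1  6  5  5]
 [ 5  6  5  5  6  3  3  5  5  5  6  3  5]
 [ 4  5  5  5  6  5  5  5  6  5  5  6  5]
 [ 4  5  4  5  5  5  5  5  4  3  3  4  2]]
24.2667 [ 0.41732807 -0.23565575  0.21956536]
```

```bash
python3 - <<'E'
from h import *
go(W(X,[-.13,0,.2]),X[2]+np.pi);print(W(X,[-.13,0,.2]))
E
```

```text
tx -0.310 ty 1.225 tz 0.078 twist 0.090 at [ 0.4173 -0.2357  0.2196] yaw -2.962 t 24.27
[0.43890241 0.07939564 0.2       ]
```

Request:
arm_command --commands '[{"tx": -0.12, "ty": 0.62, "tz": 0.04, "twist": 0.0}, {"tx": -0.12, "ty": 0.62, "tz": 0.04, "twist": 0.0}, {"tx": -0.12, "ty": 0.62, "tz": 0.04, "twist": 0.0}, {"tx": -0.12, "ty": 0.62, "tz": 0.04, "twist": 0.0}, {"tx": -0.12, "ty": 0.62, "tz": 0.04, "twist": 0.0}, {"tx": -0.12, "ty": 0.62, "tz": 0.04, "twist": 0.0}, {"tx": -0.12, "ty": 0.62, "tz": 0.04, "twist": 0.0}, {"tx": -0.12, "ty": 0.62, "tz": 0.04, "twist": 0.0}]' --claw 0 --grip_force 30

```text
t: 24.93
eef_pos: [0.4189, -0.0782, 0.2099]
ee_rot: [-3.141, -0.0, -2.963]
force: [0.1, -0.8, 0.3]
width: 0.0136
gripper_force: 0.0
```

Request:
arm_command --commands '[{"tx": -0.19, "ty": 0.6, "tz": 0.04, "twist": 0.09}, {"tx": -0.19, "ty": 0.6, "tz": 0.04, "twist": 0.09}, {"tx": -0.19, "ty": 0.6, "tz": 0.04, "twist": 0.09}, {"tx": -0.19, "ty": 0.6, "tz": 0.04, "twist": 0.09}, {"tx": -0.19, "ty": 0.6, "tz": 0.04, "twist": 0.09}, {"tx": -0.19, "ty": 0.6, "tz": 0.1, "twist": 0.09}, {"tx": -0.19, "ty": 0.6, "tz": 0.2, "twist": 0.09}, {"tx": -0.19, "ty": 0.6, "tz": 0.29, "twist": 0.09}]'

```text
t: 25.6
eef_pos: [0.4394, 0.0779, 0.1369]
ee_rot: [3.141, 0.001, 3.037]
force: [-0.2, -0.1, 0.2]
width: 0.0004
gripper_force: 0.0
```

```bash
python3 - <<'E'
from h import *
for x in(-.105,-.09):go(W(X,[x,0,.136]),X[2]+np.pi)
s=get_state();print(s["force"],s["width"],L(X,s["eef_pos"]))
E
```

```text
tx -0.097 ty 0.006 tz 0.004 twist -0.000 at [0.4394 0.0779 0.1369] yaw 3.037 t 25.60
tx -0.157 ty 0.006 tz 0.004 twist -0.000 at [0.4394 0.0779 0.1369] yaw 3.037 t 25.60
[-0.18534283 -0.14460218  0.23318685] 0.0004493840556631523 [-0.12936474 -0.00139457  0.13685637]
```

Request:
arm_command --commands '[{"tx": -0.05, "ty": 0.005, "tz": 0, "twist": 0}, {"tx": -0.1, "ty": 0.005, "tz": 0, "twist": 0}, {"tx": -0.13, "ty": 0.005, "tz": 0, "twist": 0}, {"tx": -0.15, "ty": 0.005, "tz": 0, "twist": 0}, {"tx": -0.157, "ty": 0.005, "tz": 0, "twist": 0}, {"tx": -0.165, "ty": 0.005, "tz": 0, "twist": 0}, {"tx": -0.17, "ty": 0.005, "tz": 0, "twist": 0}, {"tx": -0.17, "ty": 0.005, "tz": 0, "twist": 0}]'

```text
t: 26.27
eef_pos: [0.4813, 0.0754, 0.1379]
ee_rot: [3.141, 0.0, 3.039]
force: [-0.6, -0.6, 0.3]
width: 0.0003
gripper_force: 0.0
```

```bash
python3 - <<'E'
from h import *
s=get_state();print(s["force"],L(X,s["eef_pos"]))
print(spot_point("lid_lip","scene")[:1])
E
```

```text
[-0.61279751 -0.58347565  0.31782279] [-0.08741444  0.0004267   0.13789597]
[{'uv': [267.5, 180.8], 'score': 0.74}]
```

Request:
arm_command --commands '[{"tx": -0.008, "ty": 0, "tz": 0, "twist": 0}, {"tx": -0.016, "ty": 0, "tz": 0, "twist": 0}, {"tx": -0.024, "ty": 0, "tz": 0, "twist": 0}, {"tx": -0.032, "ty": 0, "tz": 0, "twist": 0}, {"tx": -0.04, "ty": 0, "tz": 0, "twist": 0}, {"tx": -0.04, "ty": 0, "tz": 0, "twist": 0}, {"tx": -0.04, "ty": 0, "tz": 0, "twist": 0}, {"tx": -0.04, "ty": 0, "tz": 0, "twist": 0}]'

```text
t: 26.98
eef_pos: [0.4826, 0.0748, 0.1345]
ee_rot: [-3.14, -0.015, 3.037]
force: [-30.3, 17.1, 6.9]
width: 0.0003
gripper_force: 16.1
```

```bash
python3 - <<'E'
from h import *
s=get_state();print(s["force"],L(X,s["eef_pos"]))
print(spot_point("lid_lip","scene")[:1],proj(W(X,[-.071,.004,.16]),"scene"))
E
```

```text
[-30.30256414  17.12883139   6.89229392] [-8.60934684e-02 -6.71784409e-05  1.34494546e-01]
[{'uv': [267.5, 180.8], 'score': 0.74}] [267.30017123 180.79870849]
```

Request:
arm_command --commands '[{"tx": -0.003, "ty": 0, "tz": -0.019, "twist": 0}, {"tx": -0.007, "ty": 0, "tz": -0.038, "twist": 0}, {"tx": -0.011, "ty": 0, "tz": -0.057, "twist": 0}, {"tx": -0.015, "ty": 0, "tz": -0.076, "twist": 0}, {"tx": -0.02, "ty": 0, "tz": -0.095, "twist": 0}, {"tx": -0.026, "ty": 0, "tz": -0.113, "twist": 0}, {"tx": -0.032, "ty": 0, "tz": -0.131, "twist": 0}, {"tx": -0.038, "ty": 0, "tz": -0.149, "twist": 0}]'

```text
t: 27.7
eef_pos: [0.4913, 0.0738, 0.1716]
ee_rot: [-3.14, -0.017, 3.037]
force: [-32.8, 15.2, 8.3]
width: 0.0007
gripper_force: 17.3
```

```bash
python3 - <<'E'
from h import *
s=get_state();print(s["force"],L(X,s["eef_pos"]))
a=save("scene","s8");b=save("top","t8")
u=spot_point("lid_lip","scene");v=spot_point("lid_lip","top");print(u[:1],v[:1])
if u and v:print(L(X,tri(u[0]["uv"],v[0]["uv"])[0]))
for p in(.15,.25,.35):
  q=W(X,[.113-.193*np.cos(p),0,.12+.193*np.sin(p)]);print(p,proj(q,"scene").round(1),proj(q,"top").round(1))
E
```

```text
[-32.79425494  15.23171058   8.33837289] [-7.73225664e-02 -1.08901237e-04  1.71571188e-01]
[{'uv': [265.2, 175.0], 'score': 0.62}] [{'uv': [363.2, 149.2], 'score': 0.38}]
[ 0.11530605 -0.08649834  0.46091031]
0.15 [265.7 181.4] [270.6 225.3]
0.25 [265.5 178. ] [270.8 223.7]
0.35 [265.3 175.2] [271.2 221.5]
```

The lip is at (265,175) in the scene, so φ≈0.35 and the lid is following. I carry on along the arc.

Request:
arm_command --commands '[{"tx": -0.014, "ty": 0, "tz": -0.036, "twist": 0}, {"tx": -0.03, "ty": 0, "tz": -0.071, "twist": 0}, {"tx": -0.048, "ty": 0, "tz": -0.106, "twist": 0}, {"tx": -0.067, "ty": 0, "tz": -0.139, "twist": 0}, {"tx": -0.088, "ty": 0, "tz": -0.171, "twist": 0}, {"tx": -0.11, "ty": 0, "tz": -0.202, "twist": 0}, {"tx": -0.135, "ty": 0, "tz": -0.233, "twist": 0}, {"tx": -0.16, "ty": 0, "tz": -0.262, "twist": 0}]'

```text
t: 28.57
eef_pos: [0.5335, 0.0696, 0.2415]
ee_rot: [-3.141, -0.011, 3.04]
force: [-33.1, 9.3, 28.2]
width: 0.0
gripper_force: 17.2
```

```bash
python3 - <<'E'
from h import *
s=get_state();print(s["force"],L(X,s["eef_pos"]),s["q"].round(2))
a=save("scene","s9")
print(spot_point("lid_lip","scene")[:2])
for p in(.6,.7,.75,.8):
  q=W(X,[.113-.193*np.cos(p),0,.12+.193*np.sin(p)]);print(p,proj(q,"scene").round(1))
E
```

```text
[-33.06503073   9.27576951  28.23126876] [-3.48747903e-02  8.23234609e-05  2.41502815e-01] [ 0.49  0.13 -0.26 -0.01 -1.19 -2.16]
[{'uv': [265.0, 171.1], 'score': 0.67}]
0.6 [264.9 171.4]
0.7 [264.8 171.3]
0.75 [264.7 171.5]
0.8 [264.7 172. ]
```

Request:
arm_command --commands '[{"tx": -0.012, "ty": 0, "tz": -0.042, "twist": 0}, {"tx": -0.04, "ty": 0, "tz": -0.07, "twist": 0}, {"tx": -0.07, "ty": 0, "tz": -0.095, "twist": 0}, {"tx": -0.1, "ty": 0, "tz": -0.118, "twist": 0}, {"tx": -0.132, "ty": 0, "tz": -0.14, "twist": 0}, {"tx": -0.165, "ty": 0, "tz": -0.16, "twist": 0}, {"tx": -0.2, "ty": 0, "tz": -0.178, "twist": 0}, {"tx": -0.235, "ty": 0, "tz": -0.195, "twist": 0}]'

```text
t: 29.33
eef_pos: [0.5999, 0.063, 0.2893]
ee_rot: [-3.141, -0.0, 3.038]
force: [-2.2, -0.9, -0.5]
width: 0.0006
gripper_force: 1.0
```

```bash
python3 - <<'E'
from h import *
s=get_state();print(s["force"],L(X,s["eef_pos"]),s["q"].round(2),s["ee_rot"])
print(grab_frame("scene").shape,spot_point("lid_lip","scene")[:2])
for p in(.9,1,1.1,1.2,1.3):
  q=W(X,[.113-.193*np.cos(p),0,.12+.193*np.sin(p)]);print(p,proj(q,"scene").round(1))
E
```

```text
[-2.24495164 -0.92658844 -0.52430818] [0.03179565 0.00036892 0.28931419] [ 0.43  0.21 -0.05  0.   -1.31 -2.1 ] [-3.14128394e+00 -5.20428006e-05  3.03845703e+00]
(420, 560, 3) [{'uv': [263.5, 179.2], 'score': 0.8}]
0.9 [264.8 173.7]
1 [264.9 176.3]
1.1 [265. 180.]
1.2 [265.2 184.7]
1.3 [265.5 190.4]
```

Request:
arm_command --commands '[{"tx": -0.025, "ty": 0, "tz": -0.012, "twist": 0}, {"tx": -0.05, "ty": 0, "tz": -0.02, "twist": 0}, {"tx": -0.075, "ty": 0, "tz": -0.028, "twist": 0}, {"tx": -0.1, "ty": 0, "tz": -0.032, "twist": 0}, {"tx": -0.12, "ty": 0, "tz": -0.035, "twist": 0}, {"tx": -0.128, "ty": 0, "tz": -0.035, "twist": 0}, {"tx": -0.128, "ty": 0, "tz": -0.035, "twist": 0}, {"tx": -0.128, "ty": 0, "tz": -0.035, "twist": 0}]'

```text
t: 30.1
eef_pos: [0.6309, 0.06, 0.2977]
ee_rot: [3.141, 0.0, 3.039]
force: [-1.0, 0.3, -0.5]
width: 0.0005
gripper_force: 0.0
```

```bash
python3 - <<'E'
from h import *
s=get_state();print(s["force"],L(X,s["eef_pos"]))
E
```

```text
[-1.01889973  0.26010461 -0.47325689] [0.06301041 0.00068654 0.29768571]
```

Request:
arm_command --commands '[{"tx": 0.06, "ty": 0, "tz": 0, "twist": 0}, {"tx": 0.16, "ty": 0, "tz": 0, "twist": 0}, {"tx": 0.3, "ty": 0, "tz": 0, "twist": 0}, {"tx": 0.44, "ty": 0, "tz": 0, "twist": 0}, {"tx": 0.58, "ty": -0.1, "tz": 0, "twist": 0}, {"tx": 0.6, "ty": -0.25, "tz": 0, "twist": 0}, {"tx": 0.6, "ty": -0.4, "tz": 0, "twist": 0}, {"tx": 0.6, "ty": -0.5, "tz": 0, "twist": 0}]'

```text
t: 30.77
eef_pos: [0.4673, -0.0505, 0.2988]
ee_rot: [3.141, 0.003, 3.04]
force: [0.6, 0.0, 0.4]
width: 0.0005
gripper_force: 0.0
```

Request:
arm_command --commands '[{"tx": 0, "ty": -0.15, "tz": 0, "twist": 0}, {"tx": 0, "ty": -0.3, "tz": 0, "twist": 0}, {"tx": 0, "ty": -0.45, "tz": 0, "twist": 0}, {"tx": 0, "ty": -0.5, "tz": 0, "twist": 0}, {"tx": 0, "ty": -0.5, "tz": 0, "twist": 0}, {"tx": 0, "ty": -0.5, "tz": 0, "twist": 0}, {"tx": 0, "ty": -0.5, "tz": 0, "twist": 0}, {"tx": 0, "ty": -0.5, "tz": 0, "twist": 0}]'

```text
t: 31.43
eef_pos: [0.4559, -0.1725, 0.2979]
ee_rot: [3.141, 0.0, 3.04]
force: [0.5, 0.6, -0.6]
width: 0.0006
gripper_force: 0.0
```

```bash
python3 - <<'E'
from h import *
a=save("scene","s10");b=save("top","t10")
print(spot_point("lid_lip","scene")[:1],get_state()["eef_pos"])
A=np.hstack([cv2.resize(a[140:290,90:340],(400,240)),cv2.resize(b[130:260,190:406],(400,240))])
B2=np.hstack([cv2.resize(b[200:260,265:325],(400,360),interpolation=cv2.INTER_CUBIC),cv2.resize(a[185:245,95:162],(400,360),interpolation=cv2.INTER_CUBIC)])
cv2.imwrite("pics/v10.png",np.clip(np.vstack([A,B2])*1.5,0,255).astype(np.uint8)[:,:,::-1])
E
```

```text
[{'uv': [266.3, 193.7], 'score': 0.91}] [ 0.45596929 -0.17250685  0.29791706]
```

View pics/v10.png

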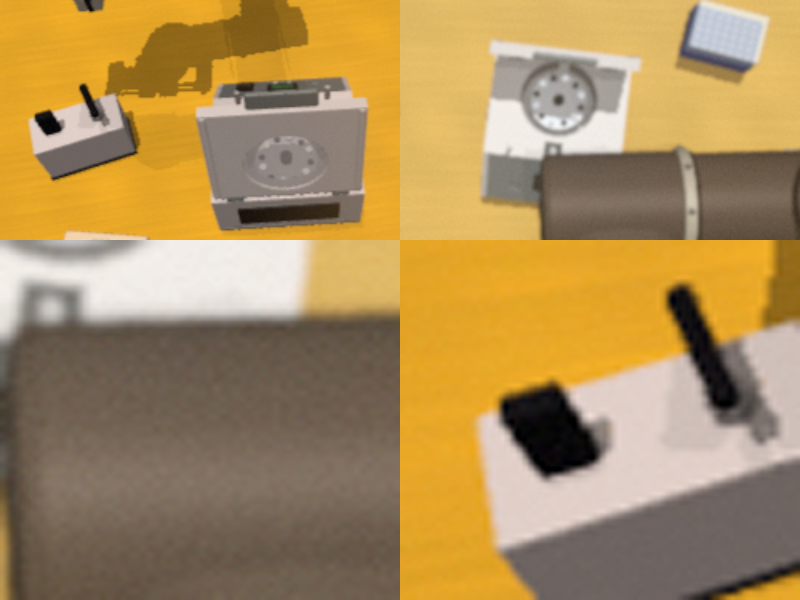

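The last picture shows the lid standing open at (285,150), with the key seated at (550,430) beside the wrench, and nothing touched by the robot.

```bash
python3 -c "
from station import *
print(job_done())"
```

```text
the job is handed in; nothing more can be done
None
```

The job is handed in at about 31 s: mains rocker pressed off, lid released with the key, key back in its well, and lid standing wide open. The rocker's off position was not clearly seen at the end; I judged it from the 35 N press to its stop and a mid-run picture.

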